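Lever up a heavy marver plate with a pry bar and slip a shim under its foot

ROBOT

A 6-joint arm with a two-finger parallel gripper is mounted at the origin on a cart in front of the work surface, level with it; the furniture and walls round the work are solid. World frame = base frame: x ahead of the robot, y to its left, z up, the work surface at z = 0. Lengths are in m, angles in rad, forces in N, time in s.
With the tool pointing down it reaches from about 0.4 to 0.825 m from the base axis. Payload 7 kg.
Tool frame: the origin (TCP) lies at the very end of the fingers, on their centre line; the grasp point (between the pads) lies 19 mm behind it; y points along the fingers, z is the direction in which the jaws open and shut, and the axes are right-handed (so a half turn about y gives the same grasp; the last joint's range is limited). The gripper opens to 88 mm and grips with 3 to 60 N. Pads are 19 mm wide; open, the fingers measure 130 mm over their backs; the gripper's body (78 mm by 193 mm) begins 47 mm behind the grasp point.
Start: joints at [1.508, 0.359, 0.012, 0, -1.224, -0.288], TCP at [0.232, 0.634, 0.227] pointing down, gripper open.
Joint ranges: [-3.07, 3.07], [-1.43, 2.12], [-1.02, 1.25], [-3.03, 1.67], [-3.05, -0], [-3.03, 3.03]. Speed limits (rad/s): [2.39, 2.39, 3.01, 3.14, 3.14, 3.14].

INTERFACE

Orientations are given as a unit quaternion [w, x, y, z].
In Python, from plant import ctrl gives the robot as it stands.
- The arm moves only by the tool step_arm, never from a script. Its argument "rows" is a list of rows, each a list of 7 numbers: the shift along the tool's x, y, z in cm, then the turn, a rotation vector about the tool's x, y, z in degrees, then the opening in per cent of the stroke, from 0 (shut) to 100 (fully open). In form: [[x, y, z, wx, wy, wz, fingers], ...]. A call has 1 to 12 rows; each row shifts and turns the commanded pose from where the row before left it, along the tool's axes as they then stand; what a row does not reach is not made up. A row lasts 1/8 s, in which the tool goes at most 62.5 mm and 10.7 degrees, less where a joint would pass 70% of its speed; a pose out of reach is approached as far as the arm can. A call is refused whole if a number of a shift passes 6.25 or a number of a turn 10.7, either way. A call with a gripper value outside its range is refused whole. The fingers move at their own pace and stop on an object; "grip_force" is the grip in N (left out, the last holds). Time passes only in rows, so rows that do not move let the fingers close. It gives the time, the measured TCP pose, the force and the opening at its end, in the units of the state.
- ctrl.state(): the state, without advancing time (a new reading comes with each control period).
- ctrl.capture(name): name is "scene" or "top" or "wrist"; returns (picture, depth): 420x560x3 uint8, red, green, blue; 420x560 float32, m along the optical axis (not along the pixel's ray), 0 where there is no reading.
- ctrl.camera_params(name): a dict with "fx", "fy", "cx", "cy" (pixels), "distortion" ([k1, k2, p1, p2, k3] as OpenCV has them; the pictures are not rectified), "eye" and "orientation" of the camera in the world. Camera axes: x right, y down, z forward; pixel columns grow to the right and rows downward; lengths in m; the calibration is good to about 2 mm. A picture is of the moment at which its call begins: read the wrist's pose just before it. camera_params takes no time and is no camera call; for the wrist camera it gives the pose at the moment of the call.
- ctrl.sign_off(): hands the job in, once; it reports no verdict.
Trained networks look in the newest picture that a camera, given by its name, has taken for a name from the list of things; names that differ only in an ending like _2 or _b are one class to them, and where a whole thing is asked for, a point or a joint stands for the part that bears it (a point fixed in the world has none). Each returns a list of dicts, best first, with "score" (0 to 1); they miss things now and then, are a little off and sometimes report something else, mostly with a low value. They report only what shows in the picture. A call takes as long as a camera call.
- ctrl.spot_in(camera, target): "position" ([x, y, z] in m, in world coordinates, good to about 4 mm: the middle of the surface that is visible of it).
- ctrl.regions_of(camera, target): "mask" (420x560 bool, what is visible of it).
- ctrl.spot_point(camera, target): "position" ([x, y, z] in m, in world coordinates, good to about 4 mm: a listed point, or the origin of a listed thing).
The state is a dict: "clock": time; "joint_pos": joint angles; "qd": joint speeds; "joint_torque": joint torques, N m; "eef_pos": TCP position; "tool_rot": TCP orientation; "contact_force": force on the tool from outside, world axes, zero at the start; "moment": the same for the moment, N m; "finger_gap": finger opening in m.
Only numpy, scipy, OpenCV 4.12 (cv2) and the standard library are available. Lean on these libraries where they do the work, as an engineer would, in place of code of your own. Each camera call takes 0.05 s, during which the arm holds its last target.

TASK

The heavy marver plate has sunk at its free edge. Lay the pry bar over the fulcrum block with its toe under that edge, lever the plate up and tuck the bar's tail under the yellow keeper so that it stays up; then push the steel shim under the plate's foot until it bears gently on the springy stop hidden behind the foot, let the plate down gently onto the shim and draw the bar out from under the plate. Leave the bead dish, the lighter and the cork where they are.

Things in the scene. Friction and masses are not known exactly. Their poses are not given: they have to be found in the camera images.
- rig: Fixed rig: a heavy hinged plate with a lever stand before it. Origin on the bench below the plate's free edge, on the line (y = 0) along which the bar is used; x points in under the plate, z up, y left of x. Along x: keeper -223 mm, fulcrum -38 (block 26 long, 36 wide), free edge 0, hinge +140. A 3 mm thick, 24 mm wide ground strip lies along y = 0 from x = -250 mm to the hinge.
- plate (a joint): Plate angle, rad: 0 sunk (foot on the bench), grows as the free edge rises (0.1 = 14 mm). It weighs about 2.4 kg, differing by a quarter; 9 to 15 N at the edge lift it. Resting on the shim: about 0.067. The shim slides in freely above 0.083; a tucked bar keeps the plate at about 0.10.
- plate_edge (a point): Point of the plate's free edge, at its underside, on the bar line; 26 mm above the bench when sunk, rises with the plate. The plate is 140 mm wide (rig y -85 to +55 mm), 140 mm deep, top of graphite 47 mm above the bench.
- fulcrum_top (a point): Top middle of the fulcrum: a half-round steel nose (radius 6 mm) across the bar line, its top 28 mm above the bench, 38 mm out from the plate's edge. Wooden cheeks on both sides, 23 mm apart, rise to 44 mm; between them the bar can still swing sideways by 0.2 rad.
- keeper_seat (a point): Where the top of the bar's tail comes to sit under the lip of the yellow keeper: height 24 mm, 185 mm out from the fulcrum, 31 mm to +y of the bar line. Post at y = 43 to 55 mm, 34 mm high; lip 16 mm long along x. At the lip's free end a tooth (y = 14 to 19 mm) hangs down to 20 mm height.
- keeper_tooth (a point): Middle of the tooth's lower edge, 20 mm above the bench. Press the bar down on the bar line till the top of its tail is below the tooth, swing the tail to +y past it and let it rise to the lip: the load holds it behind the tooth. To free it, press down, swing back.
- foot_spot (a point): Point on the bench under the plate's foot, 20 mm inside the free edge at rig y = -64 mm. The foot is half-round below, 36 mm wide along y, 12 mm along x. The sunk foot stands on the bench here; the shim goes under it, flat on the bench.
- stop_zone (a point): Point on the bench in the middle of the zone of the hidden shim stop, 55 mm inside the free edge at rig y = -64 mm. The stop's face is anywhere from 40 to 70 mm inside: find it by feel. It is a 44 mm wide rubber pad on a spring, 4 N per mm, that gives 7 mm. Push with 4 to 10 N; over 15 N spoils it.
- bar: Dark steel pry bar, 260 mm long (x, -130 to +130), 14 wide, 8 thick, 0.2 kg. Origin: middle of its underside, z up as it lies. Toe at +x: flat on top, the underside tapers over the last 35 mm to 4 mm thickness. Used with the tip about 14 mm inside the plate's edge, the fulcrum is at x = +78 mm of the bar. It enters the gap over the fulcrum sloping down to the toe by about 0.45 rad.
- bar_grip (a point): Middle of the light wooden grip of the bar, 16 x 16 mm in section, x = -82 to -18 mm of the bar; this point is at x = -50 mm, 8 mm above the underside.
- bar_pivot (a point): Point on the bar's underside at x = +78 mm of the bar (52 mm behind the tip of the toe), which lies on the fulcrum in use.
- bar_tail (a point): Point on the top of the bar, 107 mm behind its middle: the place that goes under the keeper.
- shim: Steel shim strip, 120 mm long (x, -55 to +65), 30 wide, 8 thick, leading end +x a little thinner. Origin: on its underside, 65 mm behind the leading end. It goes in with +x ahead, parallel to the rig's x, lying on the bench.
- shim_tab (a point): Middle of the shim's upright red tab, to hold it by: 24 long, 12 wide, 8 to 35 mm above the shim's underside; it stands 40 mm behind the shim's origin.
- bead_dish: Small white dish of beads, 85 mm across, 17 mm high, origin under its middle. Bystander.
- lighter: Black lighter with a white end, 24 x 65 x 12 mm, lying flat, origin under the middle. Bystander.
- cork: Scorched cork block, 30 x 60 x 24 mm, origin under its middle. Bystander.

How it is judged:
On the way, in this order (a step that is already met when the one before it is completed fails the run):
1. the plate is levered up, the bar's toe under it and its tail tucked under the keeper, and the hand is off the bar (value of joint plate above 0.083 rad and x of bar_pivot in the frame of rig above -0.05 m and y of bar_tail in the frame of rig between 0.019 and 0.046 m and height (world z) of bar_tail below 0.028 m and contact force between the fingers and bar below 0.1 N), for 0.2 s.
2. with the plate still up, the shim lies under the foot and bears on the hidden stop (value of joint plate above 0.083 rad and x of shim in the frame of rig above -0.026 m and y of shim in the frame of rig between -0.078 and -0.05 m and height (world z) of shim below 0.005 m and contact force between shim and rig above 3 N), for 0.2 s.
At the end, for the whole second after the job is handed in: The plate rests on the shim (angle 0.058 to 0.076); the shim is under the foot within 16 mm sideways and 0.2 rad, its tip at least 35 mm inside the edge, at rest; the bar is at rest, drawn back at least 18 mm from its working place or laid elsewhere clear of the plate, its tail below 80 mm (value of joint plate between 0.058 and 0.076 rad and contact force between shim and rig above 5 N and x of shim in the frame of rig above -0.03 m and y of shim in the frame of rig between -0.08 and -0.048 m and angle between the x axis of shim and the x axis of rig, either way round below 0.2 rad and (x of bar_pivot in the frame of rig below -0.056 m or y of bar_pivot in the frame of rig above 0.07 m or y of bar_pivot in the frame of rig below -0.1 m or x of bar_pivot in the frame of rig above 0.22 m) and height (world z) of bar_tail below 0.08 m and linear speed of each of bar, shim below 0.02 m/s); the robot touches nothing.
It fails at once if the shim is pressed on the stop (or any part of the raised rig) with more than 15 N (value of joint plate above 0.083 rad and contact force between shim and rig above 15 N).
It fails at once if the plate is dropped (it comes down faster than 0.7 rad/s) (velocity of joint plate below -0.7 rad/s).
It fails at once if the plate is thrown up beyond 0.2 rad (value of joint plate above 0.2 rad).
It fails at once if the bead dish, the lighter or the cork is moved by over 15 mm (distance of any of bead_dish, lighter, cork from where it was at the start of the episode above 0.015 m).
It also fails if it takes over 72 s, if anything falls off the work surface, if the arm or the gripper's body presses on something with over 40 N, if the wrist force passes 120 N, or if a joint passes its speed limit or range.

## Working session

There is one attempt and no reset: what is moved stays moved. The work goes in short steps, Python scripts to look and compute and a tool call to move; the robot and the scene stay as the last step left them, time stands still between calls to the robot, and variables do not carry over. Pictures are saved under pics/ and viewed, and the job is handed in when it is done.

Besides the shell and the picture viewer there is one more tool, called as a command line: name --pt "numbers of a row" for each row, then --argument value for the rest. step_arm: Moves the arm, as the interface text tells. Its arguments: {"type":"object","properties":{"rows":{"type":"array","items":{"type":"array","items":{"type":"number"}}},"grip_force":{"type":"number"}},"required":["rows"]}

```bash
mkdir -p pics; ls
cat > h.py <<'E'
import numpy as np, cv2
from plant import ctrl
from scipy.spatial.transform import Rotation as R
def rot(q): return R.from_quat([q[1],q[2],q[3],q[0]])
def cap(cam,name):
    im,d=ctrl.capture(cam); cv2.imwrite('pics/'+name+'.png',im[:,:,::-1]); return im,d
def pts(cam,uv,depth):
    p=ctrl.camera_params(cam); K=np.array([[p['fx'],0,p['cx']],[0,p['fy'],p['cy']],[0,0,1.]])
    uv=np.atleast_2d(uv).astype(float)
    n=cv2.undistortPoints(uv.reshape(-1,1,2),K,np.array(p['distortion'])).reshape(-1,2)
    d=np.array([depth[int(round(v)),int(round(u))] for u,v in uv])
    c=np.c_[n*d[:,None],d]
    return rot(p['orientation']).apply(c)+np.array(p['eye'])
def cloud(cam,mask,depth):
    v,u=np.nonzero(mask&(depth>0)); return pts(cam,np.c_[u,v],depth)
E
python3 - <<'E'
from h import *
np.set_printoptions(precision=4,suppress=True)
s=ctrl.state(); print(s)
for c in ['scene','top']:
    cap(c,c+'0')
    for t in ['rig','plate_edge','fulcrum_top','keeper_seat','keeper_tooth','foot_spot','stop_zone','bar','bar_grip','bar_pivot','bar_tail','shim','shim_tab','bead_dish','lighter','cork']:
        r=ctrl.spot_point(c,t); print(c,t,[(np.round(x['position'],4).tolist(),round(x['score'],2)) for x in r[:2]])
print(ctrl.state()['clock'])
E
```

```text
pics
{'clock': 0.0, 'joint_pos': array([ 1.5081,  0.3594,  0.0111, -0.0004, -1.2241, -0.2881]), 'qd': array([ 0.0013, -0.0004,  0.0001,  0.    , -0.0013,  0.0011]), 'joint_torque': array([  0.001 , -58.2713,  29.307 ,   6.9977,   0.0072,  -0.0002]), 'eef_pos': array([0.2318, 0.6334, 0.2256]), 'tool_rot': array([ 0.1235, -0.1234, -0.6957,  0.6968]), 'contact_force': array([0.6065, 0.0635, 0.1657]), 'moment': array([ 0.001 , -0.0232,  0.0143]), 'finger_gap': 0.08807689744692358}
scene rig []
scene plate_edge [([0.6184, -0.0138, 0.0258], 0.7)]
scene fulcrum_top []
scene keeper_seat [([0.5972, -0.3075, 0.0112], 0.7), ([0.6393, 0.209, 0.0267], 0.67)]
scene keeper_tooth [([0.635, 0.2081, 0.0199], 0.63), ([0.5339, -0.4542, -0.0015], 0.23)]
scene foot_spot [([0.5549, -0.0403, -0.0034], 0.58)]
scene stop_zone [([0.6194, -0.0158, 0.0283], 0.65), ([0.5632, -0.0735, 0.0024], 0.59)]
scene bar [([0.6289, -0.3568, -0.0008], 0.76)]
scene bar_grip [([0.6003, -0.3121, 0.0141], 0.91)]
scene bar_pivot [([0.6652, -0.4193, 0.0012], 0.93)]
scene bar_tail [([0.6219, 0.0205, 0.0291], 0.4), ([0.4699, 0.3926, 
[... 576 characters left out ...]
 [([0.6306, 0.2077, 0.0219], 0.64), ([0.7234, -0.2574, -0.0011], 0.55)]
top foot_spot [([0.5572, -0.0384, -0.0036], 0.9), ([0.6222, 0.0194, 0.0282], 0.68)]
top stop_zone [([0.5576, -0.0693, 0.0027], 0.85), ([0.6211, -0.0185, 0.0293], 0.55)]
top bar [([0.6277, -0.3514, -0.005], 0.62), ([0.6423, 0.2064, 0.0263], 0.53)]
top bar_grip [([0.5992, -0.3096, 0.009], 0.9)]
top bar_pivot [([0.6671, -0.4189, 0.0002], 0.95)]
top bar_tail [([0.5685, -0.2591, 0.0075], 0.56)]
top shim [([0.5061, 0.3696, 0.0002], 0.7)]
top shim_tab [([0.4706, 0.3926, 0.0235], 0.72)]
top bead_dish [([0.7249, -0.2565, 0.0008], 0.83)]
top lighter [([0.7537, 0.2851, 0.0021], 0.52)]
top cork [([0.5344, -0.4538, 0.0025], 0.7)]
1.7
```

View pictures.

View pics/scene0.png

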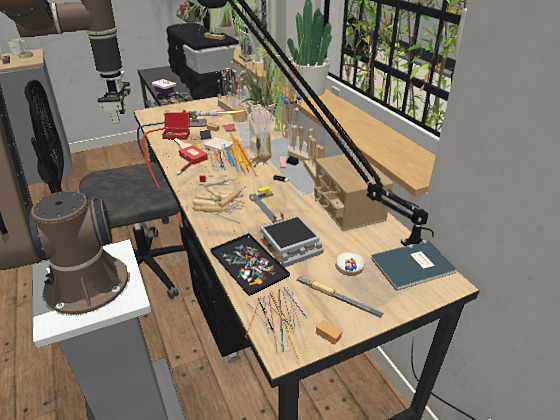

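View pics/top0.png

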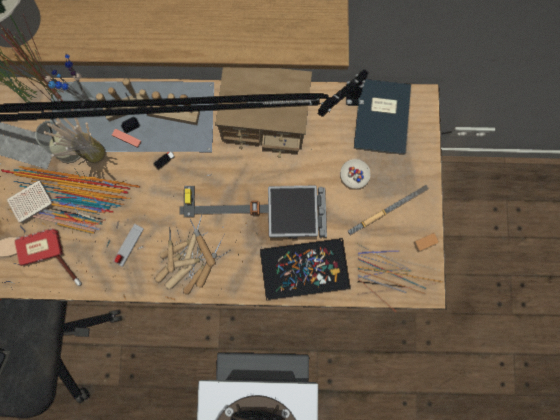

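```bash
cat >> h.py <<'E'
np.set_printoptions(precision=4,suppress=True)
def pose():
    s=ctrl.state(); return np.array(s['eef_pos']),rot(s['tool_rot'])
def Rtool(jaw,down=(0,0,-1)):
    # tool y=down, z=jaw
    y=np.array(down,float);y/=np.linalg.norm(y);z=np.array(jaw,float);z-=y*(z@y);z/=np.linalg.norm(z)
    return R.from_matrix(np.c_[np.cross(y,z),y,z])
def plan(wps,start=None,f=100,vmax=5.5,wmax=9.,dec=2):
    """wps: list of (pos,Rot or None,nmin). prints rows rounded; simulates."""
    p,r=start if start else pose()
    out=[]
    for w in wps:
        P=np.array(w[0],float);Q=w[1] if w[1] is not None else r; n0=w[2] if len(w)>2 else 1
        g=w[3] if len(w)>3 else f
        dist=np.linalg.norm(P-p)*100; ang=np.degrees((r.inv()*Q).magnitude())
        n=max(n0,int(np.ceil(dist/vmax)),int(np.ceil(ang/wmax)),1)
        for k in range(n):
            m=n-k
            tp=p+(P-p)/m; rv=(r.inv()*Q).as_rotvec()/m
            sh=np.round(r.inv().apply(tp-p)*100,dec); tv=np.round(np.degrees(rv),1)
            out.append(list(sh+0.)+list(tv+0.)+[g])
            p=p+r.apply(sh/100); r=r*R.from_rotvec(np.radians(tv))
    print(len(out),'rows'); 
    for i in range(0,len(out),12): print('[' + ','.join('['+','.join('%g'%x for x in o)+']' for o in out[i:i+12])+']')
    print('end',p,r.as_matrix()[:,1],r.as_matrix()[:,2])
    return p,r
E
python3 - <<'E'
from h import *
p,r=pose(); print(p,r.as_matrix())
c=ctrl.camera_params('wrist'); cr=rot(c['orientation'])
print('cam in tool',r.inv().apply(np.array(c['eye'])-p), (r.inv()*cr).as_matrix(),c['fx'],c['fy'],c['distortion'])
# jaw sign choice
plan([((0.42,0.42,0.26),Rtool(r.as_matrix()[:,2]),1)])
E
```

```text
[0.232  0.6339 0.2265] [[-0.9391  0.     -0.3436]
 [ 0.3436 -0.0001 -0.9391]
 [-0.0001 -1.      0.0001]]
cam in tool [-0.0725 -0.1585  0.0003] [[-0.0004  0.9624  0.2716]
 [-0.0002 -0.2716  0.9624]
 [ 1.      0.0003  0.0003]] 318.8517769884948 318.8517769884948 [-0.0706  0.      0.      0.      0.    ]
6 rows
[[-4.17,-0.56,2.27,0,0,0,100],[-4.17,-0.56,2.27,0,0,0,100],[-4.17,-0.56,2.27,0,0,0,100],[-4.17,-0.55,2.27,0,0,0,100],[-4.16,-0.56,2.27,0,0,0,100],[-4.17,-0.55,2.27,0,0,0,100]]
end [0.42 0.42 0.26] [ 0.     -0.0001 -1.    ] [-0.3436 -0.9391  0.0001]
```

step_arm --pt "-4.2 -0.5 2.3 0 0 0 100" --pt "-4.2 -0.5 2.3 0 0 0 100" --pt "-4.2 -0.5 2.3 0 0 0 100" --pt "-4.2 -0.5 2.3 0 0 0 100" --pt "-4.2 -0.5 2.3 0 0 0 100" --pt "-4.2 -0.5 2.3 0 0 0 100" --pt "0 0 0 0 0 0 100"

```text
clock: 2.58
eef_pos: [0.423, 0.4156, 0.2574]
tool_rot: [-0.124, 0.125, 0.696, -0.696]
contact_force: [-0.3, 0.4, -0.9]
finger_gap: 0.0876
```

Run:
```python
from h import *
print(pose()[0])
im,d=cap('wrist','w1')
for t in ['shim','shim_tab','keeper_seat','keeper_tooth']:
    print(t,[(np.round(x['position'],4).tolist(),round(x['score'],2)) for x in ctrl.spot_point('wrist',t)[:2]])
m=ctrl.regions_of('wrist','shim'); print([(x['score'],x['mask'].sum()) for x in m])
np.save('m.npy',m[0]['mask'])
C=cloud('wrist',m[0]['mask'],d); 
lo=C[C[:,2]<0.013]; r=cv2.minAreaRect((lo[:,:2]*1000).astype(np.float32)); print('flat',r, cv2.boxPoints(r))
hi=C[(C[:,2]>0.025)]; r=cv2.minAreaRect((hi[:,:2]*1000).astype(np.float32)); print('tab',r,np.median(C[C[:,2]<.013][:,2]),hi[:,2].max())
plan([((0.56,0.17,0.3),Rtool((-1,0,0)),1)])
```

```text
[0.423  0.4156 0.2574]
shim [([0.509, 0.3735, 0.0005], 0.68)]
shim_tab [([0.4664, 0.3931, 0.0195], 0.94)]
keeper_seat []
keeper_tooth []
[(0.74, np.int64(2550))]
flat ((507.924560546875, 373.6986083984375), (33.58133316040039, 122.12504577636719), 65.01092529296875) [[445.485  384.2753]
 [556.1778 332.6841]
 [570.3641 363.1219]
 [459.6713 414.7131]]
tab ((467.80224609375, 393.6659240722656), (12.033709526062012, 23.61815071105957), 64.37879943847656) 0.007024388013918831 0.03643995700110514
8 rows
[[-2.7,-0.55,2.32,0,8.7,0,100],[-3.02,-0.55,1.89,0,8.8,0,100],[-3.27,-0.54,1.4,0,8.7,0,100],[-3.45,-0.55,0.89,0,8.8,0,100],[-3.54,-0.54,0.35,0,8.7,0,100],[-3.56,-0.55,-0.19,0,8.8,0,100],[-3.48,-0.54,-0.73,0,8.7,0,100],[-3.34,-0.55,-1.25,0,8.8,0,100]]
end [0.56 0.17 0.3 ] [-0.0002 -0.0003 -1.    ] [-1.      0.0005  0.0002]
```

View pics/w1.png

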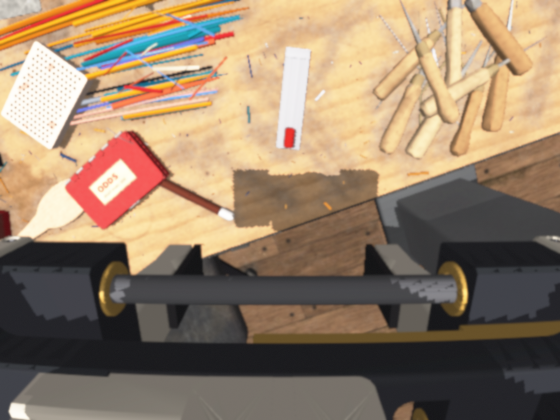

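step_arm --pt "-2.7 -0.5 2.3 0 8.7 0 100" --pt "-3.0 -0.5 1.9 0 8.7 0 100" --pt "-3.3 -0.5 1.4 0 8.7 0 100" --pt "-3.4 -0.5 0.9 0 8.8 0 100" --pt "-3.5 -0.5 0.4 0 8.8 0 100" --pt "-3.6 -0.5 -0.2 0 8.8 0 100" --pt "-3.5 -0.5 -0.7 0 8.7 0 100" --pt "-3.3 -0.5 -1.2 0 8.8 0 100" --pt "0 0 0 0 0 0 100"

```text
clock: 4.0
eef_pos: [0.5597, 0.1684, 0.2967]
tool_rot: [-0.501, 0.501, 0.499, -0.499]
contact_force: [-0.5, -0.4, -0.7]
finger_gap: 0.0875
```

Run:
```python
from h import *
print(pose()[0])
im,d=cap('wrist','w2'); np.save('d2.npy',d)
for t in ['plate_edge','fulcrum_top','keeper_seat','keeper_tooth','foot_spot']:
    print(t,[(np.round(x['position'],4).tolist(),round(x['score'],2)) for x in ctrl.spot_point('wrist',t)[:2]])
```

```text
[0.5597 0.1684 0.2967]
plate_edge [([0.6236, -0.0196, 0.0222], 0.97)]
fulcrum_top [([0.6243, 0.0183, 0.027], 0.69), ([0.6217, -0.0207, 0.0241], 0.64)]
keeper_seat [([0.6411, 0.2083, 0.0226], 0.67)]
keeper_tooth [([0.6343, 0.2065, 0.0197], 0.73), ([0.467, 0.392, 0.0186], 0.68)]
foot_spot [([0.5578, -0.0415, -0.0018], 0.69)]
```

View pics/w2.png

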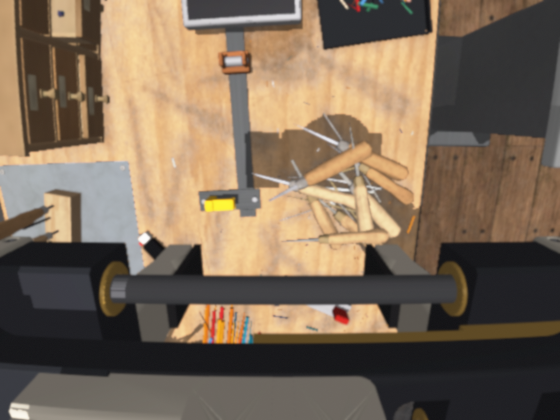

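Run:
```python
from h import *
im=cv2.imread('pics/w2.png'); d=np.load('d2.npy')
g=im.astype(int); hsv=cv2.cvtColor(im,cv2.COLOR_BGR2HSV)
L=[]
for v in range(82,182,4):
    row=hsv[v,215:265]; m=(row[:,1]<70)&(row[:,2]<150); u=np.nonzero(m)[0]
    if len(u)<8: continue
    L.append((u.min()+215,u.max()+215,v))
L=np.array(L,float);print(L[::4])
A=pts('wrist',L[:,[0,2]]+[-0.5,0],d);B=pts('wrist',L[:,[1,2]]+[.5,0],d)
w=np.linalg.norm((A-B)[:,:2],axis=1);print('w',w)
M=((A+B)/2); print(M[::4])
k=np.polyfit(M[:,1],M[:,0],1);print(k)
# fulcrum & plate
b=cv2.resize(im[0:230,170:330],None,fx=4,fy=4,interpolation=cv2.INTER_CUBIC)
cv2.imwrite('pics/z2.png',b[:590]); 
for uv in [(190,22),(300,18),(235,60),(235,63),(235,58),(224,60),(247,60)]: print(uv,pts('wrist',[uv],d)[0])
```

```text
[[230. 246.  82.]
 [231. 247.  98.]
 [232. 248. 114.]
 [234. 249. 130.]
 [235. 251. 146.]
 [237. 251. 162.]
 [238. 252. 178.]]
w [0.0231 0.023  0.024  0.0227 0.023  0.0234 0.0218 0.0218 0.0231 0.022
 0.0232 0.0237 0.0223 0.0236 0.0239 0.0232 0.0242 0.0221 0.0224 0.0225
 0.0212 0.0211 0.0233 0.0358 0.0215]
[[ 0.6179  0.047   0.003 ]
 [ 0.6174  0.0675  0.0008]
 [ 0.6164  0.0887  0.0029]
 [ 0.6151  0.1102  0.0021]
 [ 0.614   0.1324 -0.0005]
 [ 0.6131  0.1548  0.0005]
 [ 0.612   0.1774  0.0034]]
[-0.0598  0.6215]
(190, 22) [ 0.667  -0.0167  0.0462]
(300, 18) [ 0.5379 -0.02    0.0454]
(235, 60) [0.6175 0.0236 0.0286]
(235, 63) [0.6179 0.0268 0.0265]
(235, 58) [0.6176 0.021  0.0272]
(224, 60) [0.6306 0.0241 0.0322]
(247, 60) [0.6028 0.0232 0.0259]
```

View pics/z2.png

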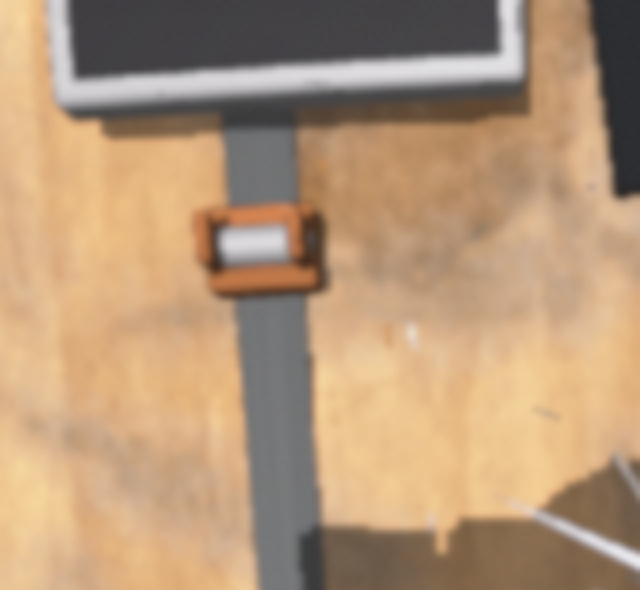

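Run:
```python
from h import *
from scipy.optimize import least_squares
rg=dict(o=(0,0),f=(-38,0),k=(-223,31),t=(-223,16.5),s=(20,-64),z=(55,-64))
ob=[('o',.6236,-.0196),('f',.6243,.0183),('k',.6411,.2083),('t',.6343,.2065),('s',.5578,-.0415),('o',.6222,-.0187),('f',.6196,.0213),('k',.642,.2064),('t',.6306,.2077),('s',.5572,-.0384),('z',.5576,-.0693),('o',.6184,-.0138),('k',.6393,.209),('t',.635,.2081),('s',.5549,-.0403),('z',.5632,-.0735)]
strip=[(.6179,.047),(.6174,.0675),(.6164,.0887),(.6151,.1102),(.614,.1324),(.6131,.1548),(.612,.1774)]
def f(p):
    X=np.array([np.sin(p[2]),-np.cos(p[2])]);Y=np.array([np.cos(p[2]),np.sin(p[2])]);O=p[:2]
    e=[]
    for n,x,y in ob:
        q=O+rg[n][0]/1000*X+rg[n][1]/1000*Y; e+=list((q-[x,y])/.004)
    for s in strip: e.append((np.array(s)-O)@Y/.0015)
    return np.array(e)
r=least_squares(f,[.62,-.018,.046],loss='soft_l1');print(r.x)
print(np.round(f(r.x),1))
```

```text
[ 0.6209 -0.0166  0.0433]
[-0.7  0.7 -1.3  0.8  0.3 -0.2 -1.7  0.1 -0.   0.5 -0.3  0.5 -0.1  0.
  0.   0.3 -0.7 -0.2  0.1 -0.2  0.4 -1.3  0.6 -0.7  0.7 -0.4 -1.8 -0.3
  0.7  0.2 -1.  -0.2 -0.1  0.1  0.1 -0.2 -0.3 -0.2 -0.3]
```

Run:
```python
from h import *
plan([((0.585,-0.29,0.22),Rtool((-.85,-.53,0)),1)])
```

```text
9 rows
[[-5.11,0.85,-0.29,0,-3.5,0,100],[-5.12,0.85,0.02,0,-3.6,0,100],[-5.11,0.85,0.34,0,-3.5,0,100],[-5.08,0.85,0.65,0,-3.6,0,100],[-5.03,0.85,0.97,0,-3.5,0,100],[-4.96,0.85,1.28,0,-3.6,0,100],[-4.87,0.85,1.59,0,-3.5,0,100],[-4.76,0.85,1.88,0,-3.6,0,100],[-4.64,0.84,2.17,0,-3.5,0,100]]
end [ 0.585 -0.29   0.22 ] [-0.0002 -0.0001 -1.    ] [-0.8488 -0.5287  0.0002]
```

step_arm --pt "-5.1 0.8 -0.3 0 -3.5 0 100" --pt "-5.1 0.8 0 0 -3.6 0 100" --pt "-5.1 0.8 0.3 0 -3.5 0 100" --pt "-5.1 0.8 0.6 0 -3.6 0 100" --pt "-5.0 0.9 1.0 0 -3.5 0 100" --pt "-5.0 0.9 1.3 0 -3.6 0 100" --pt "-4.9 0.9 1.6 0 -3.5 0 100" --pt "-4.8 0.9 1.9 0 -3.6 0 100" --pt "-4.6 0.9 2.2 0 -3.5 0 100" --pt "0 0 0 0 0 0 100"

```text
clock: 5.55
eef_pos: [0.5841, -0.2936, 0.2177]
tool_rot: [0.345, -0.344, -0.617, 0.618]
contact_force: [0.3, 0.8, 0.1]
finger_gap: 0.0879
```

Run:
```python
from h import *
print(pose()[0])
im,d=cap('wrist','w3'); np.save('d3.npy',d)
for t in ['bar','bar_grip','bar_pivot','bar_tail']:
    print(t,[(np.round(x['position'],4).tolist(),round(x['score'],2)) for x in ctrl.spot_point('wrist',t)[:2]])
m=ctrl.regions_of('wrist','bar');print([(x['score'],x['mask'].sum()) for x in m])
C=cloud('wrist',m[0]['mask'],d); r=cv2.minAreaRect((C[:,:2]*1000).astype(np.float32)); print(r,cv2.boxPoints(r))
c=C.mean(0);u,s,vt=np.linalg.svd((C-c)[:,:2]);print(c,vt[0])
# grip: wood coloured
hsv=cv2.cvtColor(im,cv2.COLOR_RGB2HSV); g=m[0]['mask']&(hsv[:,:,1]>80); G=cloud('wrist',g,d); G=G[G[:,2]>.008]; r=cv2.minAreaRect((G[:,:2]*1000).astype(np.float32)); print('grip',r,np.percentile(G[:,2],[5,50,95]))
```

```text
[ 0.5841 -0.2936  0.2177]
bar [([0.6265, -0.3475, -0.0028], 0.88)]
bar_grip [([0.6027, -0.3071, 0.0047], 0.77), ([0.5722, -0.2634, 0.0084], 0.58)]
bar_pivot [([0.6637, -0.4151, -0.0016], 0.57), ([0.7253, -0.26, -0.0052], 0.43)]
bar_tail [([0.5725, -0.262, 0.0087], 0.96)]
[(0.66, np.int64(3032))]
((627.021484375, -346.1485595703125), (17.878381729125977, 254.11866760253906), 32.00410461425781) [[ 552.1021 -243.1385]
 [ 686.7799 -458.6338]
 [ 701.9409 -449.1586]
 [ 567.2631 -233.6634]]
[ 0.6286 -0.3507  0.0128] [-0.5231  0.8523]
grip ((590.7730712890625, -288.36541748046875), (15.179784774780273, 116.77793884277344), 31.936954498291016) [0.0156 0.0183 0.0199]
```

View pics/w3.png

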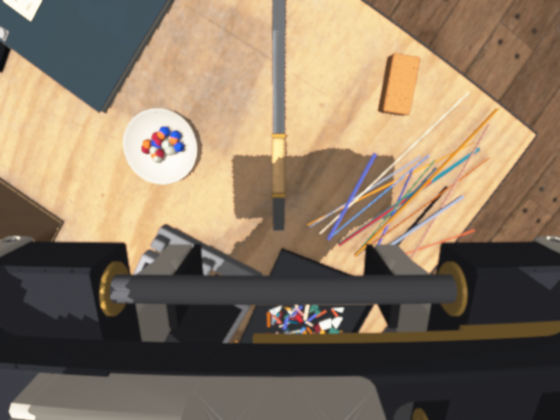

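Run:
```python
from h import *
J=(-.848,-.530,0)
e=plan([((0.602,-0.3065,0.05),Rtool(J),1,50),((0.602,-0.3065,0.004),Rtool(J),2,50)])
```

```text
6 rows
[[-0.57,4.25,-0.14,0,0,0,50],[-0.56,4.26,-0.14,0,0,0,50],[-0.57,4.25,-0.13,0,-0.1,0,50],[-0.56,4.26,-0.14,0,0,0,50],[0,2.3,0,0,0,0,50],[0,2.3,0.01,0,0,0,50]]
end [ 0.602  -0.3065  0.004 ] [ 0.0009 -0.0001 -1.    ] [-0.8481 -0.5298 -0.0007]
```

step_arm --pt "-0.6 4.2 -0.1 0 0 0 50" --pt "-0.6 4.2 -0.1 0 0 0 50" --pt "-0.6 4.2 -0.2 0 0 0 50" --pt "-0.5 4.2 -0.2 0 0 0 50" --pt "0 1.5 0 0 0 0 50" --pt "0 0 0 0 0 0 50"

```text
clock: 6.6
eef_pos: [0.6019, -0.3071, 0.0364]
tool_rot: [0.344, -0.343, -0.618, 0.618]
contact_force: [0.3, -0.9, 0.1]
finger_gap: 0.0444
```

Run:
```python
from h import *
J=(-.848,-.530,0)
print(pose()[0],pose()[1].as_matrix())
e=plan([((0.602,-0.3065,0.004),Rtool(J),2,50)])
```

```text
[ 0.6019 -0.3071  0.0364] [[-0.5278 -0.0013 -0.8494]
 [ 0.8494  0.0001 -0.5278]
 [ 0.0007 -1.      0.001 ]]
2 rows
[[0.02,1.62,-0.02,0,-0.1,0,50],[0.02,1.62,-0.03,-0.1,-0.1,0,50]]
end [ 0.602  -0.3065  0.004 ] [ 0.0002  0.001  -1.    ] [-0.8475 -0.5307 -0.0007]
```

Descend, close, then lift slightly.

step_arm --pt "0 1.6 0 0 0 0 50" --pt "0 1.6 0 0 0 0 50" --pt "0 0 0 0 0 0 0" --pt "0 0 0 0 0 0 0" --pt "0 0 0 0 0 0 0" --pt "0 0 0 0 0 0 0" --pt "0 0 0 0 0 0 0" --grip_force 60

```text
clock: 7.48
eef_pos: [0.6021, -0.3079, 0.0051]
tool_rot: [0.344, -0.344, -0.618, 0.618]
contact_force: [-0.9, -0.9, 3.2]
finger_gap: 0.0151
```

Run:
```python
from h import *
p,r=pose(); s=ctrl.state(); print(p,s['finger_gap'],s['contact_force'],r.as_matrix()[:,2])
im,d=cap('wrist','w4')
```

```text
[ 0.6021 -0.3079  0.0051] 0.015125122948819196 [-0.8529 -0.8943  3.24  ] [-0.8498 -0.527  -0.0002]
```

View pics/w4.png

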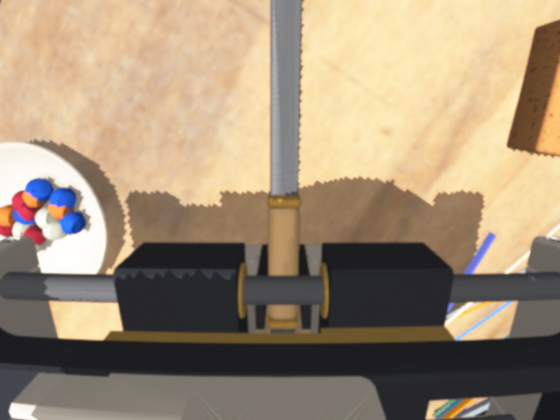

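Run:
```python
from h import *
im,d=cap('wrist','w5')
p,r=pose()
for uv in [(284,210),(284,203),(284,198),(284,193),(284,150),(284,100)]:
    q=pts('wrist',[uv],d)[0]; print(uv, r.inv().apply(q-p)*1000)
for t in ['bar','bar_grip','bar_pivot','bar_tail']:
    print(t,[(np.round(r.inv().apply(np.array(x['position'])-p)*1000,1).tolist(),round(x['score'],2)) for x in ctrl.spot_point('wrist',t)[:2]])
```

```text
(284, 210) [-30.6367  -9.8359   1.2895]
(284, 203) [-34.683  -11.9159   1.2773]
(284, 198) [-36.4034  -8.9506   1.2851]
(284, 193) [-37.763   -4.0563   1.3   ]
(284, 150) [-58.8311  -3.4638   1.276 ]
(284, 100) [-81.8998  -3.4877   1.2492]
bar [([-52.8, 5.6, -0.7], 0.66)]
bar_grip [([0.2, -1.6, -2.8], 0.92)]
bar_pivot []
bar_tail []
```

```bash
cat >> h.py <<'E'
O=np.array([.6209,-.0166,0]);PSI=.0433
AX,AZ=52.,4.7   # tcp at bar x=-AX, AZ above underside (mm)
def rigR(psi=None):
    p=PSI if psi is None else psi
    return np.array([np.sin(p),-np.cos(p),0]),np.array([np.cos(p),np.sin(p),0])
def torig(q):
    X,Y=rigR(); q=np.asarray(q)-O; return np.array([q@X,q@Y,q[2]])*1000
def fromrig(q):
    X,Y=rigR(); return O+X*q[0]/1000+Y*q[1]/1000+np.array([0,0,q[2]/1000])
def barpose(piv,th,yaw=0.,bx=78.):
    """TCP pose so that bar underside point bx is at rig coords piv(mm); th nose-down; yaw: bar turned about z, + = tail to +y"""
    X,Y=rigR(); Xb=np.cos(yaw)*X-np.sin(yaw)*Y; z=np.array([0,0,1.])
    D=np.cos(th)*Xb-np.sin(th)*z; U=np.sin(th)*Xb+np.cos(th)*z
    tcp=fromrig(piv)-D*(bx+AX)/1000+U*AZ/1000
    return tcp, R.from_matrix(np.c_[-D,-U,np.cross(D,U)])
def barnow(bx=78.,bz=0.):
    p,r=pose(); q=p+r.apply([-(bx+AX)/1000,(AZ-bz)/1000,0]); D=-r.as_matrix()[:,0]
    X,Y=rigR()
    return torig(q), -np.arcsin(D[2]), np.arctan2(-(D@Y),D@X)
E
python3 - <<'E'
from h import *
th=.45; 
D=np.array([np.cos(th),0,-np.sin(th)]);U=np.array([np.sin(th),0,np.cos(th)])
F=np.array([-38,0,28.])
pre=F-D*85+U*4
a=barpose(pre,th); b=barpose(pre+[0,0,70],th)
p,r=pose()
plan([(p+[0,0,.19],r,4),(b[0],b[1],1),(a[0],a[1],2)],f=0,vmax=5,wmax=5)
E
```

```text
17 rows
[[0,-4.75,0,0,0,0,0],[0,-4.75,0,0,0,0,0],[0,-4.75,0,0,0,0,0],[-0.01,-4.75,0,0,0,0,0],[3.97,-0.04,-2.56,-0.6,2.6,-2.3,0],[4.08,0.15,-2.37,-0.6,2.6,-2.3,0],[4.17,0.34,-2.18,-0.6,2.6,-2.3,0],[4.25,0.53,-1.99,-0.6,2.6,-2.3,0],[4.31,0.72,-1.79,-0.6,2.6,-2.3,0],[4.35,0.91,-1.58,-0.6,2.6,-2.3,0],[4.38,1.1,-1.37,-0.6,2.6,-2.3,0],[4.39,1.29,-1.16,-0.6,2.7,-2.3,0]]
[[4.38,1.47,-0.94,-0.6,2.6,-2.3,0],[4.35,1.66,-0.73,-0.6,2.7,-2.3,0],[4.31,1.84,-0.5,-0.6,2.6,-2.2,0],[-1.52,3.15,0,0,0,0,0],[-1.52,3.15,-0.01,0,0,0,0]]
end [0.6111 0.211  0.1294] [-0.0193  0.434  -0.9007] [-0.999  -0.0438  0.0003]
```

step_arm --pt "0 -4.7 0 0 0 0 0" --pt "0 -4.7 0 0 0 0 0" --pt "0 -4.8 0 0 0 0 0" --pt "0 -4.8 0 0 0 0 0" --pt "4.0 0 -2.6 -0.6 2.6 -2.3 0" --pt "4.1 0.1 -2.4 -0.6 2.6 -2.3 0" --pt "4.2 0.3 -2.2 -0.6 2.6 -2.3 0" --pt "4.2 0.5 -2.0 -0.6 2.6 -2.3 0" --pt "4.3 0.7 -1.8 -0.6 2.6 -2.3 0" --pt "4.4 0.9 -1.6 -0.6 2.6 -2.3 0" --pt "4.4 1.1 -1.4 -0.6 2.6 -2.3 0" --pt "4.4 1.3 -1.2 -0.6 2.7 -2.3 0"

```text
clock: 9.28
eef_pos: [0.6097, 0.0732, 0.1983]
tool_rot: [-0.53, 0.361, 0.617, -0.456]
contact_force: [0.8, 0.1, -2.3]
finger_gap: 0.0153
```

step_arm --pt "4.4 1.5 -0.9 -0.6 2.6 -2.3 0" --pt "4.4 1.7 -0.7 -0.6 2.7 -2.3 0" --pt "4.3 1.8 -0.5 -0.6 2.6 -2.2 0" --pt "0 0 0 0 0 0 0"

```text
clock: 9.78
eef_pos: [0.6108, 0.2159, 0.1992]
tool_rot: [-0.591, 0.361, 0.607, -0.389]
contact_force: [-0.8, -0.8, -2.4]
finger_gap: 0.0156
```

Run:
```python
from h import *
p,r=pose(); s=ctrl.state(); print(s['clock'],p,s['finger_gap'],s['contact_force'],r.as_matrix()[:,2])
print(barnow())
im,d=cap('wrist','w6');np.save('d6.npy',d)
for t in ['bar_pivot','plate_edge','fulcrum_top','keeper_seat','keeper_tooth']:
    print(t,[(np.round(torig(np.array(x['position'])),1).tolist(),round(x['score'],2)) for x in ctrl.spot_point('wrist',t)[:2]])
th=.45; 
D=np.array([np.cos(th),0,-np.sin(th)]);U=np.array([np.sin(th),0,np.cos(th)])
F=np.array([-38,0,28.])
pre=F-D*85+U*4
a=barpose(pre,th)
plan([(a[0],a[1],2)],f=0)
```

```text
9.775 [0.6108 0.2159 0.1992] 0.01560016927788214 [-0.8294 -0.7686 -2.4085] [-0.999  -0.0454  0.002 ]
(array([-117.8043,    0.1079,  138.2985]), np.float64(0.4509622915071878), np.float64(-0.0011468672626560963))
bar_pivot []
plate_edge []
fulcrum_top []
keeper_seat [([-222.4, 28.8, 24.0], 0.59)]
keeper_tooth [([-223.1, 21.4, 19.4], 0.56)]
2 rows
[[-1.59,3.15,0.04,0,0,0,0],[-1.6,3.14,0.04,0,0,0,0]]
end [0.611  0.211  0.1294] [-0.0193  0.434  -0.9007] [-0.9991 -0.0429  0.0007]
```

View pics/w6.png

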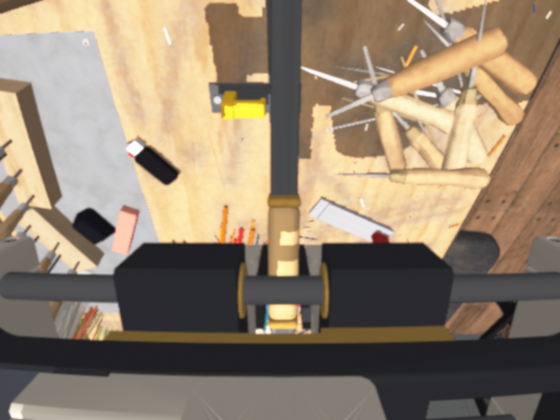

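step_arm --pt "-1.6 3.1 0 0 0 0 0" --pt "-1.6 3.1 0 0 0 0 0" --pt "0 0 0 0 0 0 0"

```text
clock: 10.45
eef_pos: [0.6101, 0.2102, 0.1274]
tool_rot: [-0.592, 0.362, 0.605, -0.39]
contact_force: [0.2, -0.1, -1.8]
finger_gap: 0.0154
```

Run:
```python
from h import *
print(barnow(), barnow(130,4))
im,d=cap('top','t7');np.save('d7.npy',d)
cv2.imwrite('pics/z7.png',cv2.resize(im[150:260,160:340,::-1],None,fx=4.4,fy=4.4,interpolation=cv2.INTER_CUBIC))
print([(np.round(torig(np.array(x['position'])),1).tolist(),round(x['score'],2)) for x in ctrl.spot_point('top','bar_pivot')[:2]])
im,d=cap('scene','s7')
cv2.imwrite('pics/y7.png',cv2.resize(im[170:270,220:350,::-1],None,fx=6,fy=6,interpolation=cv2.INTER_CUBIC))
print([(np.round(torig(np.array(x['position'])),1).tolist(),round(x['score'],2)) for x in ctrl.spot_point('scene','bar_pivot')[:2]])
```

```text
(array([-111.9357,   -1.4822,   66.8174]), np.float64(0.4483471038492655), np.float64(0.0038169801038931504)) (array([-63.3415,  -1.6398,  47.8812]), np.float64(0.4483471038492655), np.float64(0.0038169801038931504))
[([-110.2, 1.5, 68.5], 0.62), ([-221.2, 14.9, 20.7], 0.27)]
[([-112.3, 0.5, 73.4], 0.69)]
```

View pics/z7.png

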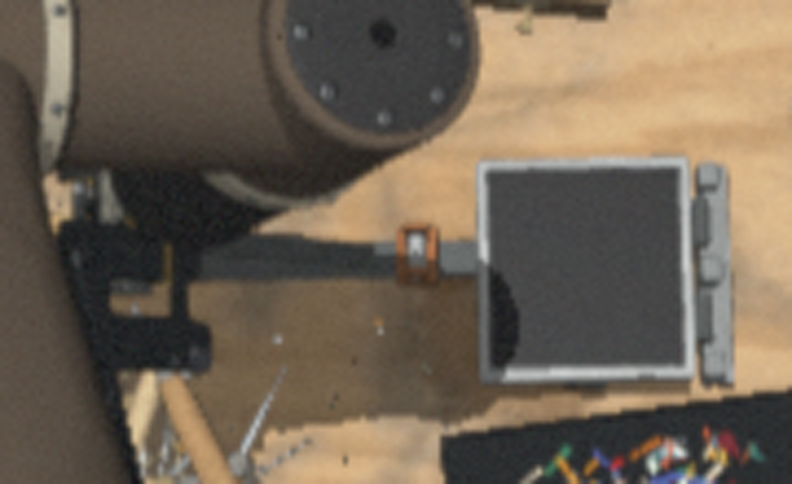

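View pics/y7.png

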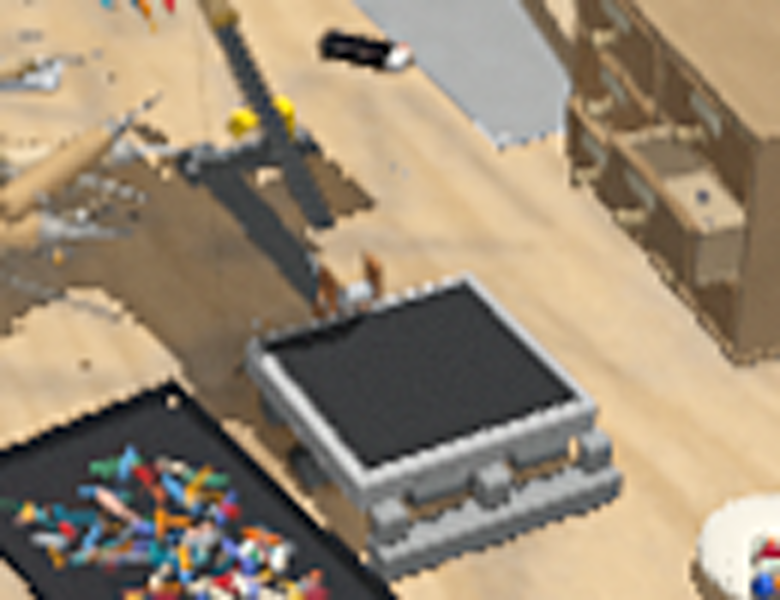

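Run:
```python
from h import *
d=np.load('d7.npy')
X,Y=rigR()
vv,uu=np.mgrid[195:225,190:275]; P=pts('top',np.c_[uu.ravel(),vv.ravel()],d)
Q=np.array([torig(p) for p in P])
for a,b in [(-160,-140),(-140,-120),(-120,-100),(-100,-80),(-80,-66),(-66,-60)]:
    h=34+(-38-(a+b)/2)*np.tan(.45)
    s=Q[(Q[:,0]>a)&(Q[:,0]<b)&(abs(Q[:,2]-h)<12)]
    if len(s): print(a,len(s),s[:,1].min(),s[:,1].max(),s[:,1].mean(),s[:,2].mean())
s=Q[(Q[:,0]>-55)&(Q[:,0]<-20)&(Q[:,2]>18)]; print('ful',s[:,:].min(0),s.max(0)); print(np.round(s[np.argsort(s[:,1])],0).tolist())
```

```text
-160 20 -12.660847129536565 -0.6178871075675653 -8.48049711861317 90.36419125370927
-140 44 -12.365769542843768 1.8110910300642176 -5.613262004830116 82.80906341195778
-120 43 -12.53805712990029 1.8317360427318723 -6.138976417845995 72.41745927111762
-100 38 -12.906344737044037 0.5029087390705043 -6.317033839138931 62.75455531374536
-80 29 -13.858935134670471 0.7241148082689879 -6.34322116227793 54.662837989441584
-66 6 -12.86368203929843 0.8879663369208624 -6.053900271366458 51.423221872885684
ful [-49.5583 -19.1295  18.1038] [-24.6261  14.8291  47.9612]
[[-33.0, -19.0, 19.0], [-47.0, -19.0, 20.0], [-32.0, -18.0, 45.0], [-41.0, -18.0, 29.0], [-40.0, -18.0, 43.0], [-44.0, -17.0, 27.0], [-43.0, -17.0, 43.0], [-27.0, -17.0, 24.0], [-36.0, -17.0, 25.0], [-35.0, -17.0, 41.0], [-38.0, -17.0, 41.0], [-33.0, -17.0, 24.0], [-38.0, -17.0, 22.0], [-47.0, -16.0, 21.0], [-50.0, -16.0, 21.0], [-30.0, -16.0, 18.0], [-40.0, -16.0, 48.0], [-38.0, -16.0, 47.0], [-32.0, -15.0, 44.0], [-30.0, -15.0, 26.0], [-35.0, -15.0, 42.0], [-43.0, -14.0, 41.0], [-25.0, -14.0, 20.0], [-27.0, -14.0, 19.0], [-47.0, -
[... 683 characters left out ...]
, [-49.0, 3.0, 24.0], [-41.0, 4.0, 19.0], [-38.0, 4.0, 31.0], [-41.0, 5.0, 28.0], [-32.0, 5.0, 25.0], [-35.0, 6.0, 23.0], [-27.0, 6.0, 20.0], [-30.0, 6.0, 18.0], [-46.0, 6.0, 20.0], [-44.0, 6.0, 19.0], [-38.0, 7.0, 29.0], [-35.0, 8.0, 25.0], [-32.0, 9.0, 22.0], [-41.0, 9.0, 22.0], [-44.0, 9.0, 22.0], [-32.0, 10.0, 32.0], [-38.0, 10.0, 32.0], [-37.0, 10.0, 44.0], [-40.0, 10.0, 42.0], [-43.0, 11.0, 41.0], [-32.0, 11.0, 39.0], [-43.0, 11.0, 25.0], [-35.0, 11.0, 38.0], [-35.0, 11.0, 23.0], [-41.0, 11.0, 23.0], [-45.0, 12.0, 48.0], [-32.0, 13.0, 42.0], [-35.0, 13.0, 41.0], [-37.0, 14.0, 39.0], [-40.0, 14.0, 39.0], [-43.0, 14.0, 38.0], [-27.0, 14.0, 20.0], [-46.0, 14.0, 22.0], [-30.0, 15.0, 18.0]]
```

```bash
sed -i 's/^O=np.array.*/O=np.array([.6209,-.0166,0])+.0022*np.array([1,.043,0])/' h.py
python3 - <<'E'
from h import *
print(barnow())
th=.45; 
D=np.array([np.cos(th),0,-np.sin(th)]);U=np.array([np.sin(th),0,np.cos(th)])
F=np.array([-38,0,28.])
a=barpose(F-D*70+U*4,th);b=barpose(F-D*50+U*4,th)
plan([(a[0],a[1],1),(b[0],b[1],1)],f=0)
E
```

```text
Traceback (most recent call last):
  File "h.py", line 59, in barnow
    X,Y=rigR()
        ~~~~^^
  File "h.py", line 45, in rigR
    p=PSI if psi is None else psi
      ^^^
NameError: name 'PSI' is not defined. Did you mean: 'psi'?
```

```bash
sed -i 's/^O=np.array.*/PSI=.0433\n&/' h.py
python3 - <<'E'
from h import *
print(barnow())
th=.45; 
D=np.array([np.cos(th),0,-np.sin(th)]);U=np.array([np.sin(th),0,np.cos(th)])
F=np.array([-38,0,28.])
a=barpose(F-D*70+U*4,th);b=barpose(F-D*50+U*4,th)
plan([(a[0],a[1],1),(b[0],b[1],1)],f=0)
E
```

```text
(array([-113.0641,   -0.1615,   71.4788]), np.float64(0.4500696519649883), np.float64(-0.001393148393545127))
2 rows
[[-1.65,0.25,-0.03,0.1,0.1,0,0],[-2,0,0,0,0,0,0]]
end [0.6146 0.1796 0.1141] [-0.0187  0.4346 -0.9004] [-0.9991 -0.0428  0.0001]
```

Run:
```python
from h import *
for i in range(6):
    print(pose()[0],barnow()); ctrl.capture('top')
```

```text
[0.6129 0.2113 0.1323] (array([-113.0641,   -0.1615,   71.4788]), np.float64(0.4500696519649883), np.float64(-0.001393148393545127))
[0.6127 0.2115 0.1323] (array([-113.2501,   -0.2923,   71.4564]), np.float64(0.4503001834835587), np.float64(-0.0014781210226823126))
[0.6126 0.2115 0.1321] (array([-113.2801,   -0.4501,   71.3087]), np.float64(0.4503141854195217), np.float64(-0.001451016552452933))
[0.6124 0.2116 0.1319] (array([-113.312 ,   -0.6864,   71.0603]), np.float64(0.45028799425920424), np.float64(-0.0013147011173409915))
[0.6122 0.2115 0.1316] (array([-113.3108,   -0.9157,   70.7758]), np.float64(0.4502226624251877), np.float64(-0.001095228195227367))
[0.612  0.2115 0.1313] (array([-113.302 ,   -1.11  ,   70.4988]), np.float64(0.4501014341897782), np.float64(-0.0009322383555809344))
```

step_arm --pt "-0.9 0.1 0 0 0 0 0" --pt "-0.9 0.1 0 0 0 0 0" --pt "0 0 0 0 0 0 0" --pt "0 0 0 0 0 0 0"

```text
clock: 11.45
eef_pos: [0.6124, 0.1958, 0.1205]
tool_rot: [-0.591, 0.363, 0.607, -0.389]
contact_force: [-0.5, -0.0, -2.8]
finger_gap: 0.0154
```

```bash
cat > chk.py <<'E'
from h import *
def chk(name):
    print(barnow()); 
    im,d=cap('top',name)
    cv2.imwrite('pics/z'+name+'.png',cv2.resize(im[190:240,220:340,::-1],None,fx=6,fy=6,interpolation=cv2.INTER_CUBIC))
    vv,uu=np.mgrid[195:225,190:275]; P=pts('top',np.c_[uu.ravel(),vv.ravel()],d)
    Q=np.array([torig(p) for p in P]); b=barnow(); print(b)
    th=b[1]
    for a in range(-160,-10,15):
        h=b[0][2]+8+(b[0][0]-(a+7))*np.tan(th)
        s=Q[(Q[:,0]>a)&(Q[:,0]<a+15)&(abs(Q[:,2]-h)<8)]
        if len(s)>3: print(a,len(s),s[:,1].min(),s[:,1].max(),s[:,1].mean(),s[:,2].mean()-h)
E
python3 - <<'E'
from chk import *
chk('t8')
E
```

```text
(array([-97.5626,  -1.5059,  59.7692]), np.float64(0.4496281707572414), np.float64(0.00042684064229460726))
(array([-97.7718,  -1.4298,  59.9006]), np.float64(0.4497591810729369), np.float64(8.616599019329148e-05))
-145 9 -11.860503429845963 -8.663735754351814 -10.72809050645067 -1.7970176346819073
-130 24 -10.998349982340583 0.7263945123671808 -6.449178604769744 -1.062438014567789
-115 33 -12.77398502323179 2.2713411128599756 -5.498448501583765 -1.5151770088730956
-100 26 -12.52758193801666 0.2123728902789011 -5.868815488774118 -1.5719041927460893
-85 28 -13.062370084481119 1.2853611989208522 -5.817370106543864 -1.5414671575498673
-70 28 -12.777450417562289 1.314799691497565 -6.144093595194567 -0.6418747104588078
-55 22 -19.808361455803816 11.18060472408465 -5.804523020198971 -0.7841977113301866
-40 14 -19.85526624786036 9.143863459073044 -6.100417117623456 -2.5157538593351774
```

View pics/zt8.png

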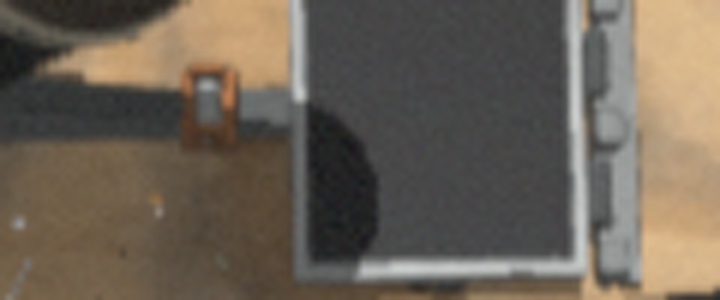

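```bash
cat > ins.py <<'E'
from h import *
import sys
def ins(L,u=4,th=.45,n=1,yaw=0):
    D=np.array([np.cos(th),0,-np.sin(th)]);U=np.array([np.sin(th),0,np.cos(th)])
    F=np.array([-38,0,28.])
    return (*barpose(F-D*L+U*u,th,yaw),n)
E
python3 - <<'E'
from ins import *
print(barnow())
plan([ins(60),ins(35,n=2),ins(0,n=3)],f=0)
E
```

```text
(array([-97.7718,  -1.4298,  59.9006]), np.float64(0.4497591810729369), np.float64(8.616599019329148e-05))
6 rows
[[-0.77,-0.13,-0.14,0,0,0,0],[-1.25,0,0,0,0,0,0],[-1.25,0,0,0,0,0,0],[-1.17,0,0,0,0,0,0],[-1.16,0,0,0,0,0,0],[-1.17,0,0,0,0,0,0]]
end [0.6165 0.1346 0.0924] [-0.0195  0.4343 -0.9006] [-0.9991 -0.0435  0.0006]
```

step_arm --pt "-0.8 -0.1 -0.2 0 0 0 0" --pt "-1.2 0 0 0 0 0 0" --pt "-1.2 0 0 0 0 0 0" --pt "0 0 0 0 0 0 0"

```text
clock: 12.0
eef_pos: [0.6154, 0.1657, 0.1068]
tool_rot: [-0.591, 0.363, 0.606, -0.389]
contact_force: [0.1, 0.4, -1.5]
finger_gap: 0.0153
```

Run:
```python
from ins import *
print(barnow(), ctrl.state()['contact_force'])
plan([ins(0,n=3)],f=0)
from chk import *
chk('t9')
```

```text
(array([-67.2791,  -0.0668,  46.0773]), np.float64(0.4493791622845878), np.float64(0.0020151186718620636)) [ 0.0728  0.4119 -1.4948]
3 rows
[[-1.14,-0.02,0,0,0,0,0],[-1.14,-0.02,0.01,0,-0.1,0,0],[-1.14,-0.01,0,-0.1,0,0,0]]
end [0.6166 0.1347 0.0924] [-0.0185  0.434  -0.9007] [-0.9991 -0.0431 -0.0003]
(array([-67.2791,  -0.0668,  46.0773]), np.float64(0.4493791622845878), np.float64(0.0020151186718620636))
(array([-67.7984,   0.2068,  46.4638]), np.float64(0.44958665156301114), np.float64(0.0014550842723752703))
-115 7 -10.838391701484245 -6.91233951307456 -9.732177204442438 -0.039658130022573346
-100 18 -10.767175557704713 -0.03940492736468487 -6.041296600148673 -1.8812952630202489
-85 27 -11.452971571833539 3.348940331670185 -4.423042929715616 -0.9669738736819156
-70 29 -10.515330450901489 1.7752787194063986 -4.239073703424345 -0.2703059993075527
-55 41 -20.003117347952717 12.117142812846867 -4.188924414571053 -1.647065306016728
-40 40 -20.029584000090082 10.512044669900652 -4.916501344975389 0.2678762588567878
-25 14 -10.3395225986236 1.5480548078793699 -3.964802461366415 2.3824098788478416
```

View pics/zt9.png

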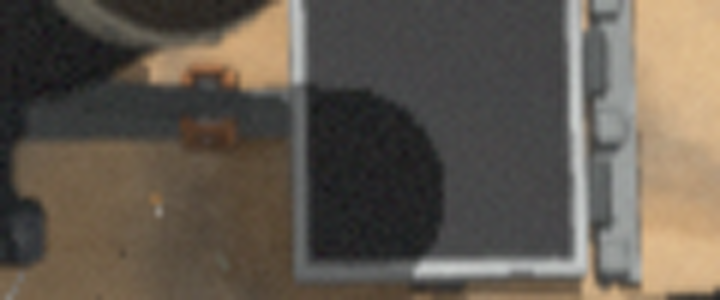

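step_arm --pt "-1.1 0.1 0 0 0 0 0" --pt "-1.1 0.1 0 0 0 0 0" --pt "-1.1 0 0 0 0 0 0" --pt "0 0 0 0 0 0 0" --pt "0 0 0 0 0 0 0"

```text
clock: 12.68
eef_pos: [0.617, 0.138, 0.0916]
tool_rot: [-0.591, 0.363, 0.607, -0.389]
contact_force: [-0.3, 0.2, -2.0]
finger_gap: 0.0154
```

Run:
```python
from ins import *
s=ctrl.state(); print(s['clock'],barnow(), s['contact_force'],s['moment'],s['finger_gap'])
im,d=cap('scene','s10'); cv2.imwrite('pics/y10.png',cv2.resize(im[170:270,220:350,::-1],None,fx=6,fy=6,interpolation=cv2.INTER_CUBIC))
for c in ['top','scene']:
  ctrl.capture(c)
  print([(np.round(torig(np.array(x['position'])),1).tolist(),round(x['score'],2)) for x in ctrl.spot_point(c,'bar_pivot')[:2]])
```

```text
12.675 (array([-39.6364,   0.5709,  30.7949]), np.float64(0.4498087955584763), np.float64(0.00022351416757721343)) [-0.2866  0.1765 -1.9697] [-1.6506 -0.0814  0.0535] 0.01540385221134526
[([-42.3, 1.4, 30.0], 0.57)]
[([-42.4, 3.1, 32.8], 0.54), ([249.1, 90.3, -4.6], 0.52)]
```

View pics/y10.png

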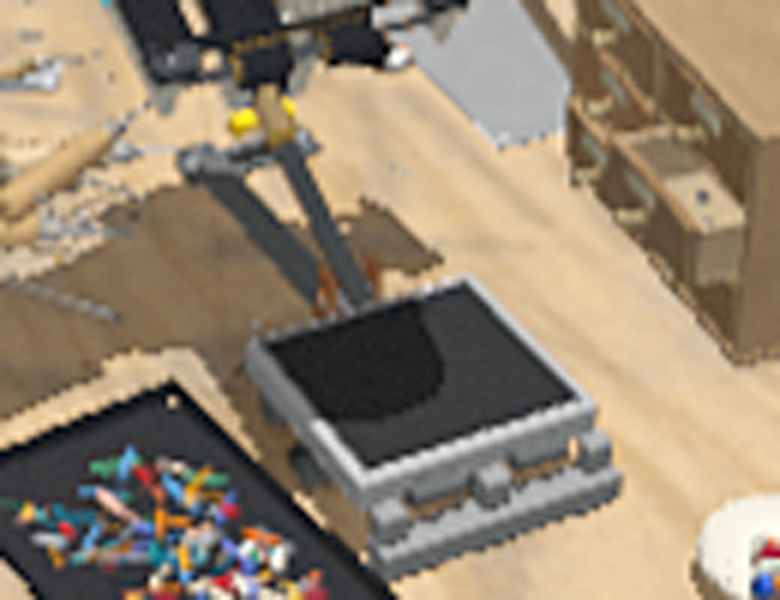

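```bash
cat >> ins.py <<'E'
def lev(phi,yaw=0.,c=1.,n=1,g=0,dz=0.,tail=None):
    """bar on the nose, nose-up phi, contact at bar x=78+... c mm further in"""
    th=-phi
    X=np.array([np.cos(yaw),-np.sin(yaw),0])
    D=np.cos(th)*X-np.array([0,0,np.sin(th)]);U=np.sin(th)*X+np.array([0,0,np.cos(th)])
    P=np.array([-38,0,22.])+6*U+D*c+[0,0,dz]
    return (*barpose(P,th,yaw),n,g)
E
python3 - <<'E'
from ins import *
print(barnow())
plan([lev(-.45,c=1.5,n=1),lev(-.3,n=2,c=1.5),lev(-.1,n=3,c=1.5),lev(0,n=3,c=1.5),lev(.06,n=2,c=1.5),lev(.12,n=2,c=1.5)],f=0)
E
```

```text
(array([-39.9876,   0.573 ,  30.9485]), np.float64(0.4497778969599681), np.float64(-0.0006420081182412896))
13 rows
[[-0.72,0.12,0.05,0,0,0,0],[0.01,0.96,0,0,0,4.3,0],[0.08,0.97,0,0,0,4.3,0],[-0.01,0.86,0,0,0,3.8,0],[0.04,0.85,0,0,0,3.8,0],[0.1,0.85,0,0,0,3.8,0],[0.01,0.43,0,0,0,1.9,0],[0.03,0.43,0,0,0,1.9,0],[0.04,0.43,0,0,0,2,0],[0.02,0.39,0,0,0,1.7,0],[0.04,0.38,0,0,0,1.7,0],[0.02,0.39,0,0,0,1.7,0]]
[[0.03,0.38,0,0,0,1.7,0]]
end [0.6158 0.1502 0.0173] [ 0.0049 -0.1188 -0.9929] [-0.999  -0.0441  0.0003]
```

step_arm --pt "-0.6 0.1 0 0 0 0 0" --pt "0 1.0 0 0 0 4.3 0" --pt "0.1 0.9 0 0 0 4.3 0" --pt "0 0.9 0 0 0 3.8 0" --pt "0 0.9 0 0 0 3.8 0" --pt "0.1 0.8 0 0 0 3.8 0" --pt "0 0 0 0 0 0 0"

```text
clock: 13.8
eef_pos: [0.6158, 0.1486, 0.0455]
tool_rot: [-0.513, 0.462, 0.534, -0.487]
contact_force: [0.2, -4.0, 1.6]
finger_gap: 0.0151
```

Run:
```python
from ins import *
s=ctrl.state(); print(s['clock'],barnow(), s['contact_force'],s['moment'],s['finger_gap'])
plan([lev(0,n=3,c=1.5),lev(.06,n=2,c=1.5),lev(.12,n=2,c=1.5)],f=0)
```

```text
13.8 (array([-36.3691,   0.2592,  27.9727]), np.float64(0.09873212681329971), np.float64(-0.002943584616920559)) [ 0.1729 -4.0308  1.6355] [-1.9866 -0.1445  0.0609] 0.015111991267966658
7 rows
[[0,0.43,0,0,0.1,1.9,0],[0.01,0.43,-0.01,-0.1,0,1.9,0],[0.03,0.42,0,0,0.1,1.9,0],[0.02,0.39,0,0,0,1.7,0],[0.03,0.38,0,0,0,1.7,0],[0.02,0.39,0,0,0,1.7,0],[0.03,0.38,0,0,0,1.7,0]]
end [0.6158 0.1502 0.0173] [ 0.005  -0.119  -0.9929] [-0.9991 -0.0428  0.0001]
```

step_arm --pt "0 0.4 0 0 0 1.9 0" --pt "0 0.4 0 0 0 1.9 0" --pt "0 0.4 0 0 0 1.9 0" --pt "0 0.4 0 0 0 1.7 0" --pt "0 0.4 0 0 0 1.7 0" --pt "0 0 0 0 0 0 0"

```text
clock: 14.55
eef_pos: [0.6169, 0.1497, 0.0265]
tool_rot: [0.474, -0.503, -0.497, 0.524]
contact_force: [-0.5, -1.0, 4.5]
finger_gap: 0.0151
```

Run:
```python
from ins import *
s=ctrl.state(); print(s['clock'],barnow(),barnow(-107,8), s['contact_force'],s['moment'],s['finger_gap'])
plan([lev(.12,n=2,c=1.5)],f=0)
im,d=cap('scene','s11'); cv2.imwrite('pics/y11.png',cv2.resize(im[170:270,220:350,::-1],None,fx=6,fy=6,interpolation=cv2.INTER_CUBIC))
```

```text
14.55 (array([-36.2467,   1.0616,  29.1754]), np.float64(-0.05657312565061799), np.float64(-0.0005930693994232182)) (array([-221.403 ,    0.9498,   26.7022]), np.float64(-0.05657312565061799), np.float64(-0.0005930693994232182)) [-0.5246 -1.0484  4.4668] [ 0.2218  0.0442 -0.0992] 0.015134012463638893
2 rows
[[0.05,0.46,0.05,0,0,1.8,0],[0.07,0.46,0.05,0,0,1.8,0]]
end [0.6159 0.1502 0.0173] [ 0.0055 -0.119  -0.9929] [-0.999  -0.0439 -0.0002]
```

View pics/y11.png

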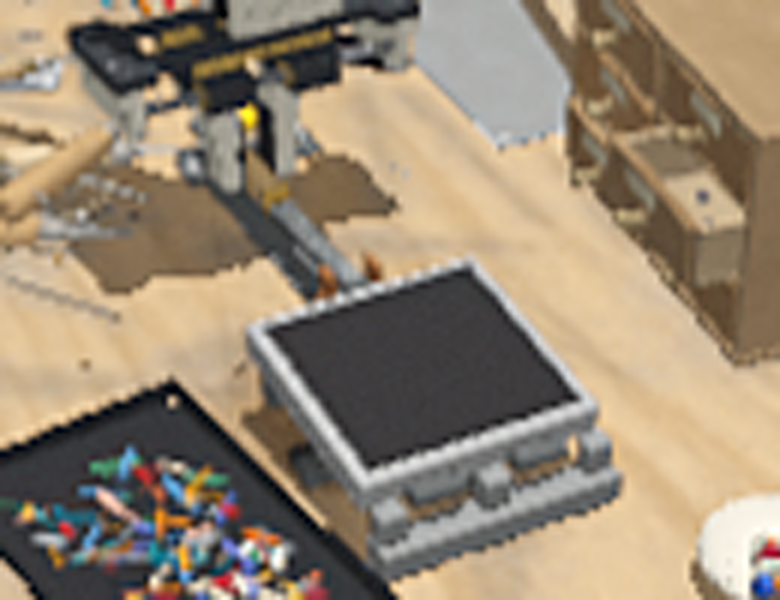

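step_arm --pt "0 0.5 0 0 0 1.8 0" --pt "0.1 0.5 0.1 0 0 1.8 0" --pt "0 0.1 0 0 0 0.3 0" --pt "0 0 0 0 0 0 0"

```text
clock: 15.1
eef_pos: [0.6166, 0.1494, 0.0174]
tool_rot: [0.456, -0.52, -0.48, 0.54]
contact_force: [-1.6, -2.3, 16.2]
finger_gap: 0.0155
```

Run:
```python
from ins import *
s=ctrl.state(); print(s['clock'],barnow(),barnow(-107,8), s['contact_force'],s['moment'],s['finger_gap'])
plan([lev(.13,yaw=.17,n=6,c=1.5)],f=0)
im,d=cap('wrist','w12'); np.save('d12.npy',d)
for t in ['keeper_tooth','bar_tail','keeper_seat']:
  print(t,[(np.round(torig(np.array(x['position'])),1).tolist(),round(x['score'],2)) for x in ctrl.spot_point('wrist',t)[:2]])
```

```text
15.1 (array([-36.4496,   0.7666,  28.9082]), np.float64(-0.1249439430482211), np.float64(-0.0005984704189013901)) (array([-221.0044,    0.6424,   13.7913]), np.float64(-0.1249439430482211), np.float64(-0.0005984704189013901)) [-1.6466 -2.2626 16.2062] [-0.8639  0.9028 -0.0965] 0.015521838926747362
6 rows
[[-0.02,0.03,-0.35,0.2,1.6,0,0],[0,0.02,-0.35,0.2,1.6,0.1,0],[0,0.02,-0.35,0.2,1.6,0.1,0],[0.02,0.02,-0.35,0.2,1.6,0,0],[0.02,0.03,-0.36,0.3,1.6,0.1,0],[0.04,0.02,-0.35,0.2,1.7,0,0]]
end [0.6377 0.1492 0.0159] [-0.0156 -0.1286 -0.9916] [-0.992   0.1264 -0.0007]
keeper_tooth []
bar_tail []
keeper_seat []
```

View pics/w12.png

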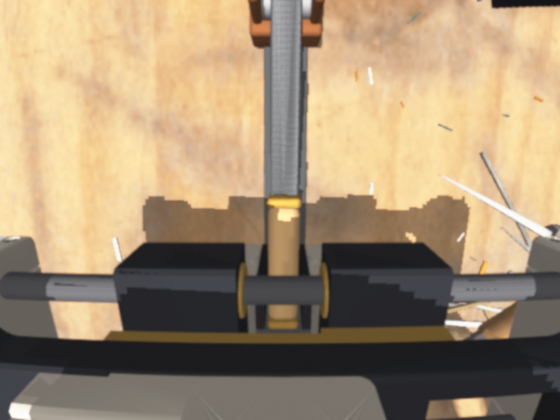

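Run:
```python
from ins import *
print(barnow(-107,8))
plan([lev(.112,yaw=.0,n=1,c=1.5),lev(.115,yaw=.185,n=6,c=1.5)],f=0)
```

```text
(array([-220.9662,    0.6699,   13.822 ]), np.float64(-0.12452981796009906), np.float64(-0.0001534652044831974))
7 rows
[[0.08,-0.1,0.07,0.1,0,-0.7,0],[-0.04,0.01,-0.4,0.2,1.8,0,0],[-0.02,0.01,-0.4,0.2,1.7,0,0],[-0.01,0.01,-0.39,0.2,1.8,0,0],[0,0.01,-0.4,0.2,1.7,0.1,0],[0.01,0,-0.39,0.2,1.8,0,0],[0.03,0,-0.4,0.2,1.7,0.1,0]]
end [0.6397 0.1491 0.0179] [-0.0163 -0.1144 -0.9933] [-0.9901  0.1405  0.    ]
```

step_arm --pt "0 -0.1 0 0 0 -0.7 0" --pt "0 0 -0.4 0.2 1.7 0 0" --pt "0 0 -0.4 0.2 1.7 0 0" --pt "0 0 -0.4 0.2 1.7 0 0" --pt "0 0 -0.4 0.2 1.7 0 0" --pt "0 0 -0.4 0.2 1.7 0 0" --pt "0 0 -0.3 0.2 1.6 0 0" --pt "0 0 0 0 0 0 0"

```text
clock: 16.3
eef_pos: [0.6395, 0.1489, 0.0177]
tool_rot: [-0.505, 0.558, 0.435, -0.495]
contact_force: [-0.8, -1.5, 9.5]
finger_gap: 0.0153
```

Run:
```python
from ins import *
s=ctrl.state(); print(s['clock'],barnow(),barnow(-107,8), s['contact_force'],s['moment'],s['finger_gap'])
im,d=cap('scene','s13'); cv2.imwrite('pics/y13.png',cv2.resize(im[170:270,220:350,::-1],None,fx=6,fy=6,interpolation=cv2.INTER_CUBIC))
for c in ['scene','top']:
 ctrl.capture(c)
 for t in ['keeper_tooth','bar_tail','keeper_seat','bar_pivot']:
  print(t,[(np.round(torig(np.array(x['position'])),1).tolist(),round(x['score'],2)) for x in ctrl.spot_point(c,t)[:2]])
```

```text
16.3 (array([-36.8935,   0.8246,  27.5645]), np.float64(-0.11228064912902497), np.float64(0.17645030847635362)) (array([-218.7569,   33.2496,   14.7859]), np.float64(-0.11228064912902497), np.float64(0.17645030847635362)) [-0.8205 -1.5212  9.513 ] [-0.3248  0.4099  0.5142] 0.015265415672708657
keeper_tooth [([-222.4, 21.5, 20.3], 0.88)]
bar_tail [([-217.9, 32.5, 15.3], 0.69)]
keeper_seat [([-225.2, 27.1, 24.4], 0.94)]
bar_pivot [([-36.5, 2.6, 28.0], 0.65)]
keeper_tooth [([-222.5, 15.4, 20.2], 0.57)]
bar_tail []
keeper_seat [([-224.5, 29.8, 22.9], 0.95)]
bar_pivot [([-38.2, 6.4, 28.9], 0.85)]
```

View pics/y13.png

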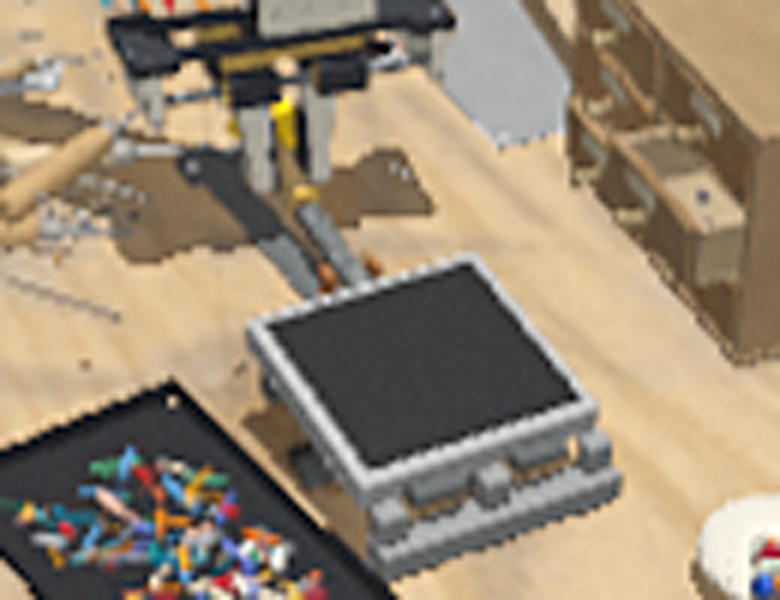

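Run:
```python
from ins import *
plan([lev(.062,yaw=.168,n=4,c=1.)],f=0)
```

```text
4 rows
[[0,-0.18,0.05,0,-0.1,-0.7,0],[0,-0.18,0.05,0,-0.1,-0.7,0],[0,-0.17,0.05,0,-0.1,-0.7,0],[0,-0.18,0.06,0,-0.2,-0.8,0]]
end [0.6375 0.1498 0.0247] [-0.0079 -0.061  -0.9981] [-0.9923  0.1237  0.0003]
```

step_arm --pt "0 -0.2 0.1 0 -0.1 -0.7 0" --pt "0 -0.2 0.1 0 -0.1 -0.7 0" --pt "0 -0.2 0 0 -0.1 -0.7 0" --pt "0 -0.1 0 0 -0.1 -0.7 0" --pt "0 0 0 0 0 0 0"

```text
clock: 17.48
eef_pos: [0.6375, 0.1502, 0.0236]
tool_rot: [-0.516, 0.545, 0.45, -0.484]
contact_force: [4.7, -1.2, 4.2]
finger_gap: 0.0151
```

Run:
```python
from ins import *
s=ctrl.state(); print(s['clock'],barnow(),barnow(-107,8), s['contact_force'],s['moment'],s['finger_gap'])
```

```text
17.475 (array([-37.7441,  -0.4096,  27.1436]), np.float64(-0.06365796253248758), np.float64(0.17001380136983446)) (array([-220.209 ,   30.9152,   23.3587]), np.float64(-0.06365796253248758), np.float64(0.17001380136983446)) [ 4.7256 -1.1941  4.1671] [-0.3674 -2.081   0.8615] 0.015124538373252255
```

step_arm --pt "0 0 0 0 0 0 30" --pt "0 0 0 0 0 0 40" --pt "0 0 0 0 0 0 40" --pt "0 0 0 0 0 0 40"

```text
clock: 17.98
eef_pos: [0.6359, 0.1499, 0.0224]
tool_rot: [-0.516, 0.545, 0.449, -0.485]
contact_force: [-0.1, 0.8, -0.7]
finger_gap: 0.0351
```

Run:
```python
from ins import *
s=ctrl.state(); print(s['clock'], s['contact_force'],s['moment'],s['finger_gap'])
im,d=cap('scene','s14'); cv2.imwrite('pics/y14.png',cv2.resize(im[170:270,220:350,::-1],None,fx=6,fy=6,interpolation=cv2.INTER_CUBIC))
for c in ['scene','top']:
 ctrl.capture(c)
 for t in ['bar_tail','bar_pivot','plate_edge']:
  print(t,[(np.round(torig(np.array(x['position'])),1).tolist(),round(x['score'],2)) for x in ctrl.spot_point(c,t)[:2]])
p,r=pose()
S=np.array([.5079,.3737]); sx=np.array([.906,-.4225]); tab=S-.045*sx; print(tab)
J=(-.4225,-.906,0)
plan([(p+r.apply([0,-.10,0]),r,3),((*tab,.12),Rtool(J),1),((*tab,.06),Rtool(J),1)],f=50)
```

```text
17.975 [-0.1289  0.8158 -0.6568] [ 0.3449 -0.0978 -0.005 ] 0.03511342551223766
bar_tail [([-219.5, 30.1, 25.4], 0.47)]
bar_pivot [([-35.6, 3.9, 29.1], 0.47)]
plate_edge [([-1.4, -4.5, 39.9], 0.63)]
bar_tail []
bar_pivot [([-36.3, 3.0, 27.7], 0.57)]
plate_edge [([1.8, -1.4, 40.9], 0.87), ([240.7, 90.3, 0.4], 0.72)]
[0.4671 0.3927]
14 rows
[[0,-3.33,0,0,0,0,50],[0,-3.34,0,0,0,0,50],[0,-3.33,0,0,0,0,50],[2.36,-0.12,2.21,-0.3,-8,-0.4,50],[2.65,-0.11,1.86,-0.3,-8,-0.3,50],[2.88,-0.11,1.47,-0.3,-8,-0.4,50],[3.06,-0.09,1.05,-0.3,-8,-0.4,50],[3.18,-0.08,0.62,-0.2,-8,-0.3,50],[3.23,-0.06,0.17,-0.3,-8.1,-0.4,50],[3.22,-0.04,-0.29,-0.2,-8,-0.3,50],[3.15,-0.02,-0.73,-0.3,-8.1,-0.4,50],[3.02,0,-1.17,-0.2,-8,-0.3,50]]
[[0,3,0,0,0,0,50],[0.01,3,0,0,0,0,50]]
end [0.4671 0.3927 0.06  ] [ 0.0002 -0.0007 -1.    ] [-0.4232 -0.906   0.0006]
```

View pics/y14.png

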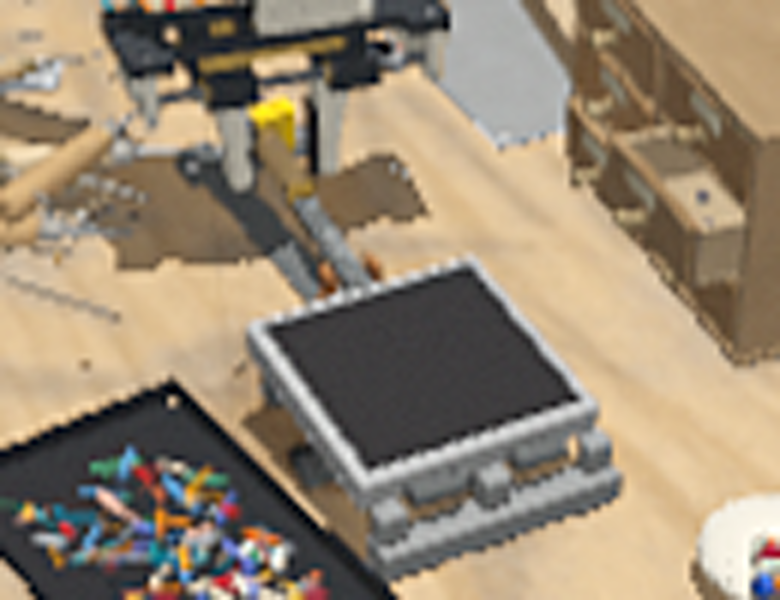

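step_arm --pt "0 -3.3 0 0 0 0 50" --pt "0 -3.3 0 0 0 0 50" --pt "0 -3.3 0 0 0 0 50" --pt "2.4 -0.1 2.2 -0.3 -8 -0.4 50" --pt "2.6 -0.1 1.9 -0.3 -8 -0.3 50" --pt "2.9 -0.1 1.5 -0.3 -8 -0.4 50" --pt "3.1 -0.1 1.0 -0.3 -8 -0.4 50" --pt "3.2 -0.1 0.6 -0.2 -8 -0.3 50" --pt "3.2 -0.1 0.2 -0.3 -8.1 -0.4 50" --pt "3.2 0 -0.3 -0.2 -8 -0.3 50" --pt "3.1 0 -0.7 -0.3 -8.1 -0.4 50" --pt "3.0 0 -1.2 -0.2 -8 -0.3 50"

```text
clock: 19.92
eef_pos: [0.4669, 0.3933, 0.1188]
tool_rot: [0.152, -0.152, -0.691, 0.691]
contact_force: [0.9, 1.1, -0.7]
finger_gap: 0.0435
```

step_arm --pt "0 2.5 0 0 0 0 50" --pt "0 2.5 0 0 0 0 50" --pt "0 0 0 0 0 0 50"

```text
clock: 20.3
eef_pos: [0.4667, 0.3914, 0.067]
tool_rot: [0.154, -0.153, -0.689, 0.692]
contact_force: [0.2, 0.3, -0.2]
finger_gap: 0.0436
```

Run:
```python
from ins import *
tab=np.array([.4671,.3927]);J=(-.4225,-.906,0)
s=ctrl.state(); print(s['clock'], s['contact_force'],pose()[0])
plan([((*tab,.045),Rtool(J),1),((*tab,.012),Rtool(J),2)],f=50)
im,d=cap('wrist','w15')
print([(np.round(x['position'],4).tolist(),round(x['score'],2)) for x in ctrl.spot_point('wrist','shim_tab')[:2]])
hsv=cv2.cvtColor(im,cv2.COLOR_RGB2HSV); m=((hsv[:,:,0]<8)|(hsv[:,:,0]>172))&(hsv[:,:,1]>150)&(hsv[:,:,2]>80); 
C=cloud('wrist',m,d); C=C[(np.linalg.norm(C[:,:2]-tab,axis=1)<.04)&(C[:,2]>.028)]; print(len(C), cv2.minAreaRect((C[:,:2]*1000).astype(np.float32)))
```

```text
20.3 [ 0.2426  0.3124 -0.2375] [0.4667 0.3914 0.067 ]
3 rows
[[0.02,2.2,-0.15,-0.3,0,0,50],[0,1.65,0,0,0,0,50],[0,1.65,0,0,0,0,50]]
end [0.4671 0.3927 0.012 ] [ 0.0001  0.0008 -1.    ] [-0.4233 -0.906  -0.0008]
[([0.4679, 0.3926, 0.0193], 0.92)]
603 ((471.67486572265625, 391.80975341796875), (10.37158203125, 23.33894157409668), 65.23358154296875)
```

View pics/w15.png

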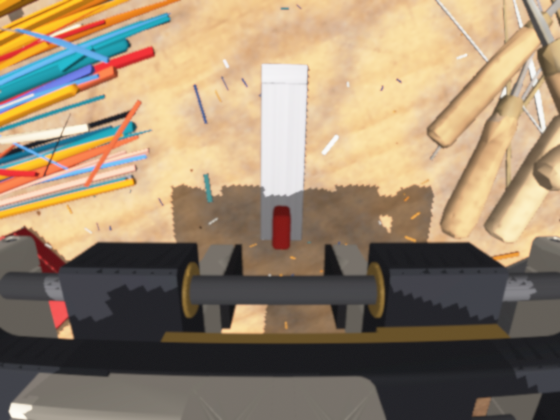

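step_arm --pt "-0.2 2.2 0 -0.3 0 0 50" --pt "0 1.7 0 0 0 0 50" --pt "0 1.6 0 0 0 0 50" --pt "0 0 0 0 0 0 0" --pt "0 0 0 0 0 0 0" --pt "0 0 0 0 0 0 0" --pt "0 0 0 0 0 0 0" --grip_force 50

```text
clock: 21.28
eef_pos: [0.4697, 0.392, 0.0144]
tool_rot: [-0.153, 0.154, 0.692, -0.689]
contact_force: [-0.3, -0.3, 0.5]
finger_gap: 0.0116
```

Run:
```python
from ins import *
s=ctrl.state(); print(s['clock'], s['contact_force'],s['finger_gap'],pose()[0],pose()[1].as_matrix())
im,d=cap('wrist','w16')
p,r=pose()
b=im; hsv=cv2.cvtColor(im,cv2.COLOR_RGB2HSV)
for u,v in [(284,60),(284,20),(284,100),(262,100)]: print((u,v),r.inv().apply(pts('wrist',[(u,v)],d)[0]-p)*1000)
```

```text
21.275 [-0.3413 -0.2714  0.4609] 0.011604118007541287 [0.4697 0.392  0.0144] [[-0.9061  0.0029 -0.423 ]
 [ 0.423   0.0045 -0.9061]
 [-0.0007 -1.     -0.0053]]
(284, 60) [-100.9821    7.9569    0.9753]
(284, 20) [-120.5667   13.2949    0.9744]
(284, 100) [-82.0918   6.1145   0.9896]
(262, 100) [-82.1327   6.6125  -9.8866]
```

View pics/w16.png

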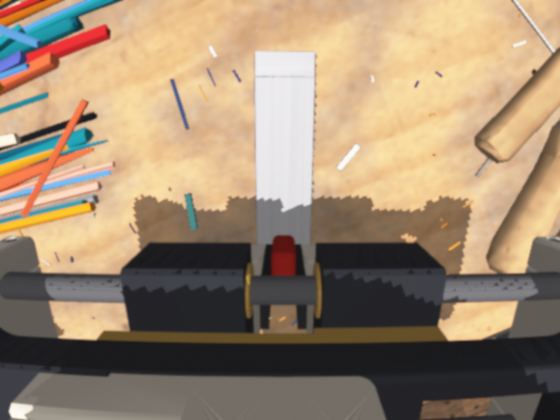

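```bash
cat >> ins.py <<'E'
def shimpose(x,y,z,n=1,g=0,dyaw=0):
    # tcp at shim x=-39
    X,Y=rigR(PSI+dyaw); t=fromrig((x,y,0))-X*.039; t[2]=z
    return (t,Rtool(-Y),n,g)
def shimnow():
    p,r=pose(); X=-r.as_matrix()[:,0]; q=p+r.apply([-.039,.0144,0]); a,b=rigR(); return torig(q),np.arctan2(X@b,X@a)
E
python3 - <<'E'
from ins import *
p,r=pose()
plan([(p+[0,0,.08],r,2),shimpose(-95,-64,.09),shimpose(-95,-64,.025,2)],f=0,vmax=5,wmax=8)
im,d=ctrl.capture('top')
for uv in [(262,248),(270,243),(300,241),(340,240),(214,240),(208,238),(225,240)]:
    print(uv,torig(pts('top',[uv],d)[0]))
E
```

```text
12 rows
[[0,-4,-0.02,0,0,0,0],[-0.01,-4,-0.02,0,0,0,0],[-2.41,0.04,2.7,0,7.8,0,0],[-2.76,0.04,2.35,0,7.8,0,0],[-3.05,0.04,1.95,0,7.8,0,0],[-3.29,0.04,1.52,0.1,7.8,0,0],[-3.46,0.05,1.06,0,7.8,0,0],[-3.57,0.04,0.58,0,7.8,0.1,0],[-3.62,0.05,0.09,0.1,7.8,0,0],[-3.6,0.05,-0.41,0,7.9,0.1,0],[0,3.25,0,0,0,0,0],[0,3.25,0.01,0,0,0,0]]
end [0.5533 0.1146 0.025 ] [ 0.0007 -0.0003 -1.    ] [-0.9991 -0.0432 -0.0007]
(262, 248) [ -18.46   -114.3451    2.2536]
(270, 243) [   3.9959 -100.7908    1.4937]
(300, 241) [ 87.6481 -96.5175  -2.4231]
(340, 240) [198.7136 -96.5709   1.2604]
(214, 240) [-151.9384  -88.7432   -1.4813]
(208, 238) [-168.966   -82.4636   -3.8867]
(225, 240) [-120.8958  -89.8824    2.4955]
```

step_arm --pt "0 -4 0 0 0 0 0" --pt "0 -4 0 0 0 0 0" --pt "-2.4 0 2.7 0 7.8 0 0" --pt "-2.8 0 2.4 0 7.8 0 0" --pt "-3.1 0 2.0 0 7.8 0 0" --pt "-3.3 0.1 1.5 0.1 7.8 0 0" --pt "-3.5 0.1 1.1 0 7.8 0 0" --pt "-3.6 0 0.6 0 7.8 0.1 0" --pt "-3.6 0 0.1 0.1 7.8 0 0" --pt "-3.6 0 -0.4 0 7.9 0.1 0" --pt "0 0 0 0 0 0 0"

```text
clock: 22.75
eef_pos: [0.5527, 0.11, 0.0907]
tool_rot: [0.49, -0.49, -0.509, 0.51]
contact_force: [0.4, -0.2, -2.0]
finger_gap: 0.0116
```

Run:
```python
from ins import *
s=ctrl.state(); print(s['clock'], s['contact_force'],s['finger_gap'],shimnow())
plan([shimpose(-95,-64,.03,2),shimpose(-95,-64,.0155,2)],f=0)
im,d=cap('top','t17'); cv2.imwrite('pics/z17.png',cv2.resize(im[180:270,170:340,::-1],None,fx=4.4,fy=4.4,interpolation=cv2.INTER_CUBIC))
print([(np.round(torig(np.array(x['position'])),1).tolist(),round(x['score'],2)) for x in ctrl.spot_point('top','shim')[:2]])
print([(np.round(torig(np.array(x['position'])),1).tolist(),round(x['score'],2)) for x in ctrl.spot_point('top','foot_spot')[:2]])
im,d=cap('scene','s17'); cv2.imwrite('pics/y17.png',cv2.resize(im[170:270,220:350,::-1],None,fx=6,fy=6,interpolation=cv2.INTER_CUBIC))
```

```text
22.75 [ 0.3807 -0.2049 -2.0431] 0.011582817602017547 (array([-90.4483, -65.0269,  76.3833]), np.float64(-0.0045856318318887685))
4 rows
[[0.23,3.04,-0.04,0,-0.1,0,0],[0.23,3.03,-0.05,0,-0.2,-0.1,0],[0,0.73,0,0,0,0,0],[0,0.72,0,0,0,0,0]]
end [0.5534 0.1146 0.0155] [-0.0006  0.0007 -1.    ] [-0.999  -0.0439  0.0005]
[([-83.5, -62.9, 77.1], 0.6)]
[([20.6, -66.8, -0.1], 0.7)]
```

View pics/z17.png

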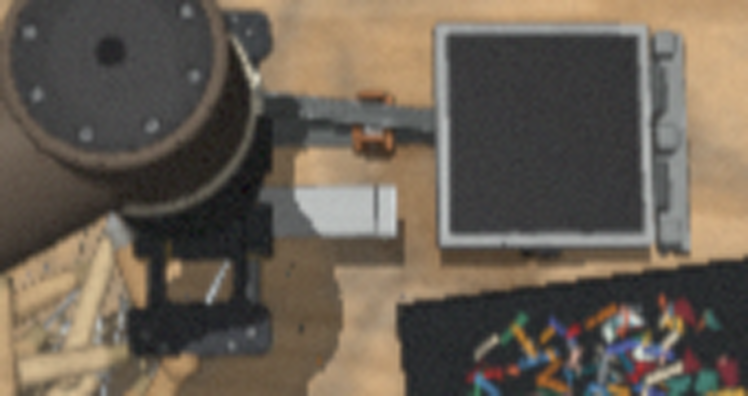

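View pics/y17.png

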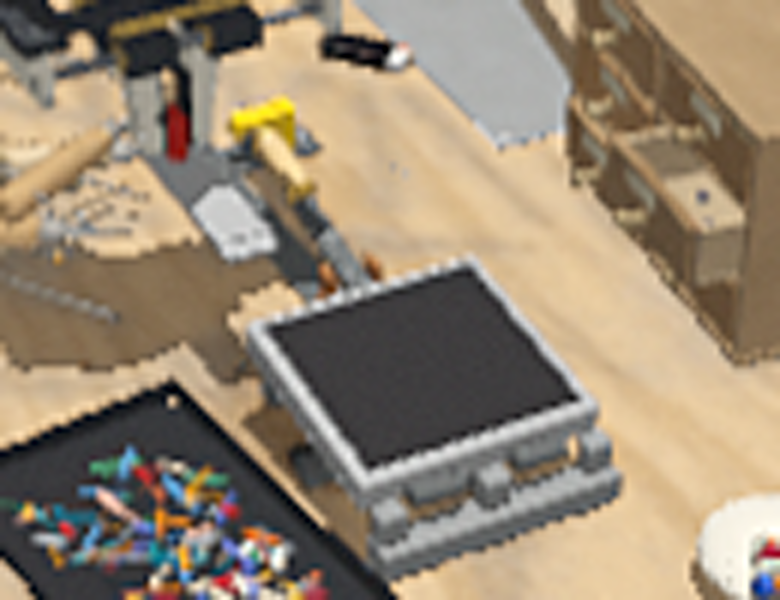

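step_arm --pt "0.2 3.0 0 0 -0.1 0 0" --pt "0.2 3.0 -0.1 0 -0.2 0 0" --pt "0 0.7 0 0 0 0 0" --pt "0 0.7 0 0 0 0 0" --pt "0 0 0 0 0 0 0" --pt "0 0 0 0 0 0 0"

```text
clock: 23.7
eef_pos: [0.5541, 0.1164, 0.0179]
tool_rot: [-0.487, 0.488, 0.512, -0.512]
contact_force: [-0.1, -0.9, -1.2]
finger_gap: 0.0114
```

Run:
```python
from ins import *
s=ctrl.state(); print(s['clock'], s['contact_force'],s['finger_gap'],shimnow())
plan([shimpose(-60,-64,.0145,2),shimpose(-30,-64,.0145,3)],f=0)
im,d=cap('top','t18'); cv2.imwrite('pics/z18.png',cv2.resize(im[180:270,170:340,::-1],None,fx=4.4,fy=4.4,interpolation=cv2.INTER_CUBIC))
```

```text
23.7 [-0.1399 -0.8798 -1.2153] 0.011412909280664765 (array([-96.7484, -62.9389,   3.4889]), np.float64(0.005182755721838641))
5 rows
[[-1.84,0.17,0.05,0,0.1,0,0],[-1.83,0.17,0.05,0.1,0.2,0,0],[-1,0,0,0,0,0,0],[-1,0,0,0,0,0,0],[-1,0,0,0,0,0,0]]
end [0.5562 0.0497 0.0145] [-0.0003 -0.0003 -1.    ] [-0.9991 -0.0432  0.0003]
```

View pics/z18.png

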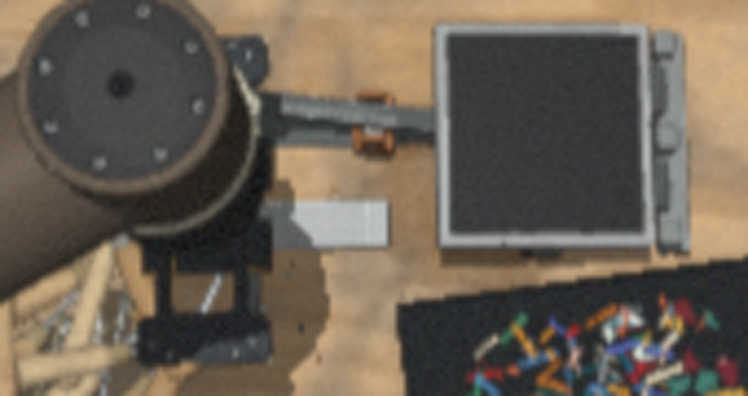

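step_arm --pt "0 0.2 0 0 0 0 0" --pt "0 0.1 0.1 0 0 0 0" --pt "-1.8 0 0 0 0.1 0 0" --pt "-1.8 0 0 0 0.1 0 0" --pt "-1.4 0 0 0 0.1 0 0" --pt "-1.2 0 0 0 0 0 0" --pt "0 0 0 0 0 0 0" --pt "0 0 0 0 0 0 0"

```text
clock: 24.75
eef_pos: [0.5554, 0.0533, 0.0143]
tool_rot: [0.489, -0.49, -0.51, 0.511]
contact_force: [0.1, -4.4, 5.0]
finger_gap: 0.0115
```

Run:
```python
from ins import *
s=ctrl.state(); print(s['clock'], s['contact_force'],s['finger_gap'],shimnow())
plan([shimpose(-28,-64,.0155,2)],f=0)
im,d=cap('scene','s19'); cv2.imwrite('pics/y19.png',cv2.resize(im[170:270,220:350,::-1],None,fx=6,fy=6,interpolation=cv2.INTER_CUBIC))
```

```text
24.75 [ 0.1478 -4.3823  5.0159] 0.011488678828916342 (array([-33.6543, -64.6442,  -0.0194]), np.float64(-0.0005026818920302425))
2 rows
[[-0.28,-0.06,-0.03,0,0,-0.1,0],[-0.29,-0.06,-0.03,0,0,0,0]]
end [0.5562 0.0476 0.0155] [-0.0002 -0.     -1.    ] [-0.9991 -0.0428  0.0002]
```

View pics/y19.png

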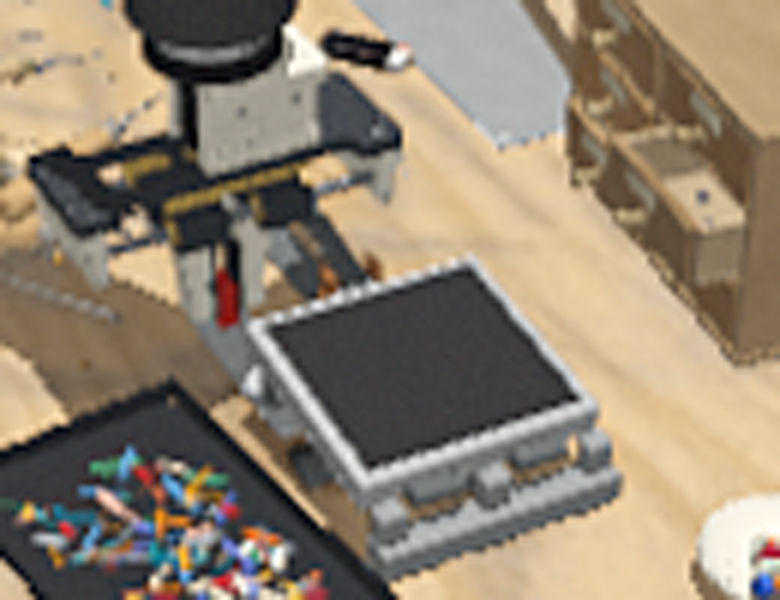

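step_arm --pt "0 -0.1 0 0 0 0 0" --pt "-0.2 0 0 0 0 0 0" --pt "0 0 0 0 0 0 0"

```text
clock: 25.18
eef_pos: [0.5552, 0.0521, 0.0147]
tool_rot: [0.489, -0.489, -0.51, 0.511]
contact_force: [-0.1, 0.4, -2.3]
finger_gap: 0.0115
```

```bash
cat > st.py <<'E'
from ins import *
s=ctrl.state(); print(s['clock'], s['contact_force'],s['moment'],s['finger_gap'],shimnow())
E
python3 st.py
```

```text
25.175 [-0.0532  0.4162 -2.3193] [ 0.1748 -0.0214  0.0224] 0.01150620596969323 (array([-32.5084, -64.9163,   0.3561]), np.float64(-0.0001981776579630656))
```

step_arm --pt "-0.3 0 0 0 0 0 0" --pt "-0.2 0 0 0 0 0 0"

```text
clock: 25.42
eef_pos: [0.5557, 0.047, 0.015]
tool_rot: [0.489, -0.489, -0.51, 0.511]
contact_force: [0.6, -0.7, -2.5]
finger_gap: 0.0118
```

step_arm --pt "-0.2 0 0 0 0 0 0" --pt "0 0 0 0 0 0 0"

```text
clock: 25.68
eef_pos: [0.5558, 0.0449, 0.0151]
tool_rot: [0.489, -0.489, -0.51, 0.511]
contact_force: [0.1, -0.3, -0.8]
finger_gap: 0.0117
```

step_arm --pt "-0.2 0 0 0 0 0 0" --pt "0 0 0 0 0 0 0"

```text
clock: 25.92
eef_pos: [0.5559, 0.043, 0.0151]
tool_rot: [0.489, -0.489, -0.51, 0.511]
contact_force: [-0.5, -0.3, -1.2]
finger_gap: 0.0115
```

```bash
python3 st.py
```

```text
25.925 [-0.5021 -0.2708 -1.23  ] [ 0.1861 -0.0566 -0.0164] 0.01151433955249458 (array([-23.3209, -64.5948,   0.7138]), np.float64(-0.0003587187552880193))
```

step_arm --pt "-0.2 0 0 0 0 0 0" --pt "0 0 0 0 0 0 0"

```text
clock: 26.18
eef_pos: [0.556, 0.041, 0.0151]
tool_rot: [0.489, -0.489, -0.51, 0.511]
contact_force: [0.6, -0.3, -1.8]
finger_gap: 0.0114
```

step_arm --pt "-0.2 0 0 0 0 0 0" --pt "0 0 0 0 0 0 0"

```text
clock: 26.42
eef_pos: [0.5561, 0.039, 0.0151]
tool_rot: [0.489, -0.489, -0.51, 0.511]
contact_force: [0.6, -0.8, -1.2]
finger_gap: 0.0118
```

step_arm --pt "-0.2 0 0 0 0 0 0" --pt "0 0 0 0 0 0 0"

```text
clock: 26.68
eef_pos: [0.5562, 0.037, 0.0151]
tool_rot: [0.489, -0.489, -0.51, 0.511]
contact_force: [0.6, -0.6, -0.9]
finger_gap: 0.0119
```

step_arm --pt "-0.2 0 0 0 0 0 0" --pt "0 0 0 0 0 0 0"

```text
clock: 26.92
eef_pos: [0.5562, 0.035, 0.0151]
tool_rot: [0.489, -0.489, -0.51, 0.511]
contact_force: [0.8, -0.4, -2.5]
finger_gap: 0.0114
```

step_arm --pt "-0.2 0 0 0 0 0 0" --pt "0 0 0 0 0 0 0"

```text
clock: 27.18
eef_pos: [0.5563, 0.033, 0.0151]
tool_rot: [0.489, -0.489, -0.51, 0.511]
contact_force: [0.3, 0.5, -1.9]
finger_gap: 0.0117
```

step_arm --pt "-0.2 0 0 0 0 0 0" --pt "0 0 0 0 0 0 0"

```text
clock: 27.42
eef_pos: [0.5566, 0.0315, 0.0152]
tool_rot: [-0.489, 0.489, 0.511, -0.51]
contact_force: [-1.8, 4.7, -0.5]
finger_gap: 0.0117
```

step_arm --pt "-0.1 0 0 0 0 0 0" --pt "0 0 0 0 0 0 0" --pt "0 0 0 0 0 0 0"

```text
clock: 27.8
eef_pos: [0.5567, 0.0309, 0.0152]
tool_rot: [-0.489, 0.489, 0.511, -0.51]
contact_force: [-2.3, 6.6, -0.3]
finger_gap: 0.0117
```

```bash
python3 st.py
```

```text
27.8 [-2.2674  6.6351 -0.3092] [ 2.5834  0.5607 -0.0828] 0.011669046889048795 (array([-11.2388, -64.2685,   0.8257]), np.float64(-0.00016245566837713222))
```

step_arm --pt "0 0 0 0 0 0 0" --pt "0 0 0 0 0 0 40" --pt "0 0 0 0 0 0 40" --pt "0 0 0 0 0 0 40"

```text
clock: 28.3
eef_pos: [0.5565, 0.0298, 0.0151]
tool_rot: [0.489, -0.489, -0.51, 0.511]
contact_force: [0.7, -0.2, 0.3]
finger_gap: 0.0336
```

Run:
```python
from ins import *
s=ctrl.state(); print(s['clock'], s['contact_force'],s['finger_gap'],pose()[0])
p,r=pose()
B=np.array([.6362,.150,.0225]);Q=rot(np.array([-.516,.545,.4495,-.4845]))
plan([(p+[0,0,.11],r,2),(B+Q.apply([0,-.09,0]),Q,2),(B+Q.apply([0,-.02,0]),Q,2)],f=50)
im,d=cap('scene','s20'); cv2.imwrite('pics/y20.png',cv2.resize(im[170:270,220:350,::-1],None,fx=6,fy=6,interpolation=cv2.INTER_CUBIC))
```

```text
28.3 [ 0.6905 -0.206   0.2558] 0.03357190777363112 [0.5565 0.0298 0.0151]
8 rows
[[0,-3.67,0,0,0,0,50],[-0.01,-3.66,0,0,0,0,50],[0,-3.67,0,0,0,0,50],[4.08,0.42,-2.87,0.1,3.2,1.2,50],[4.24,0.33,-2.63,0.2,3.3,1.2,50],[4.38,0.23,-2.39,0.1,3.2,1.2,50],[0,3.5,0,0,0,0,50],[0,3.5,0.01,0,0,0,50]]
end [0.6364 0.1513 0.0425] [-0.0094 -0.0635 -0.9979] [-0.992   0.1262  0.0014]
```

View pics/y20.png

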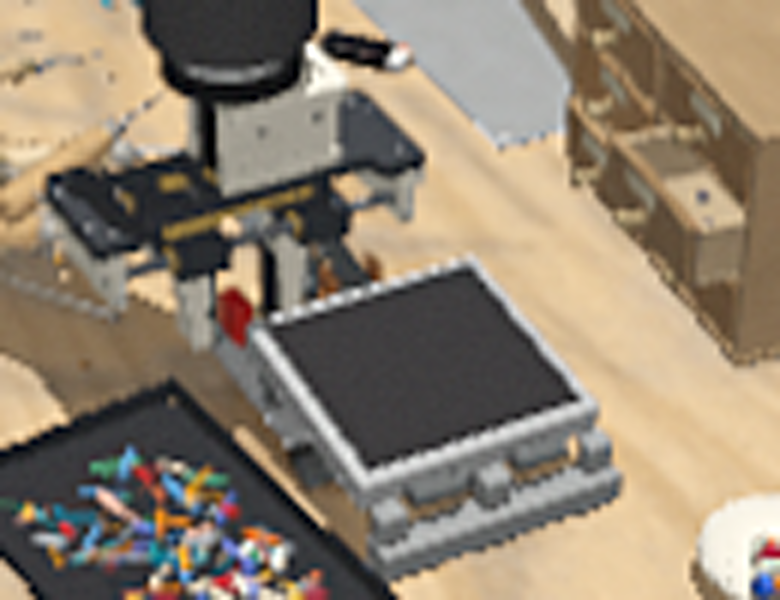

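step_arm --pt "0 -3.6 0 0 0 0 40" --pt "0 -3.7 0 0 0 0 50" --pt "0 -3.7 0 0 0 0 50" --pt "4.1 0.4 -2.9 0.1 3.2 1.2 50" --pt "4.2 0.3 -2.6 0.2 3.3 1.2 50" --pt "4.4 0.2 -2.4 0.1 3.2 1.2 50" --pt "0 3.0 0 0 0 0 50" --pt "0 0 0 0 0 0 50" --pt "0 0 0 0 0 0 50"

```text
clock: 29.48
eef_pos: [0.6371, 0.1537, 0.084]
tool_rot: [-0.516, 0.545, 0.45, -0.484]
contact_force: [-0.3, -0.1, 0.2]
finger_gap: 0.0439
```

Run:
```python
from ins import *
B=np.array([.6362,.150,.0225]);Q=rot(np.array([-.516,.545,.4495,-.4845]))
s=ctrl.state(); print(s['clock'], s['contact_force'],s['finger_gap'],pose()[0])
plan([(B+Q.apply([0,-.02,0]),Q,2),(B,Q,2)],f=50)
im,d=cap('wrist','w21')
for c in ['wrist','top']:
  if c=='top': ctrl.capture('top')
  for t in ['bar_grip','bar_tail','bar_pivot','shim','shim_tab','plate_edge']:
    print(c,t,[(np.round(torig(np.array(x['position'])),1).tolist(),round(x['score'],2)) for x in ctrl.spot_point(c,t)[:2]])
print(torig(B))
```

```text
29.475 [-0.3277 -0.1125  0.1882] 0.04388498811165891 [0.6371 0.1537 0.084 ]
4 rows
[[0.01,2.08,0.02,0,0,0,50],[0.01,2.09,0.02,0.1,0,0,50],[0,1,0,0,0,0,50],[0,1,-0.01,0,0,0,50]]
end [0.6363 0.15   0.0225] [-0.0108 -0.0633 -0.9979] [-0.992   0.1263  0.0027]
wrist bar_grip [([-165.9, 23.3, 24.1], 0.61)]
wrist bar_tail []
wrist bar_pivot [([-41.9, -0.7, 24.5], 0.69)]
wrist shim []
wrist shim_tab [([-56.1, -68.5, 19.3], 0.7)]
wrist plate_edge []
top bar_grip [([-172.0, 19.6, 29.6], 0.75)]
top bar_tail [([434.0, -111.2, 1.7], 0.44), ([-10.9, -63.1, -0.2], 0.41)]
top bar_pivot [([-36.3, 7.5, 29.6], 0.92), ([-37.2, 1.0, 30.9], 0.64)]
top shim [([-8.7, -64.9, -0.6], 0.59), ([-167.2, 17.6, 30.0], 0.53)]
top shim_tab [([-51.5, -64.8, 21.9], 0.65)]
top plate_edge [([2.9, 0.5, 42.2], 0.96), ([-9.5, -61.6, -0.9], 0.69)]
[-165.7823   20.2952   22.5   ]
```

View pics/w21.png

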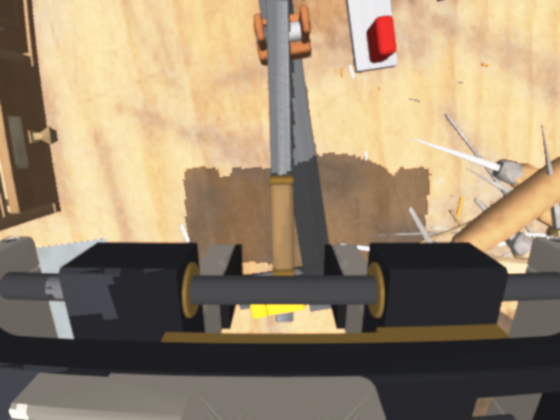

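step_arm --pt "0 2.1 0 0 0 0 50" --pt "0 2.1 0 0 0 0 50" --pt "0 1.0 0 0 0 0 50" --pt "0 1.0 0 0 0 0 50" --pt "0 0 0 0 0 0 50" --pt "0 0 0 0 0 0 0" --pt "0 0 0 0 0 0 0" --pt "0 0 0 0 0 0 0" --pt "0 0 0 0 0 0 0" --grip_force 60

```text
clock: 31.3
eef_pos: [0.6369, 0.1504, 0.0218]
tool_rot: [-0.515, 0.545, 0.45, -0.484]
contact_force: [0.7, -0.9, 0.7]
finger_gap: 0.0146
```

Run:
```python
from ins import *
s=ctrl.state(); print(s['clock'], s['contact_force'],s['moment'],s['finger_gap'],pose()[0],barnow(),barnow(-107,8))
plan([lev(.113,yaw=.172,n=4,c=1)],f=0)
```

```text
31.3 [ 0.6733 -0.8751  0.6805] [ 0.089  -0.5337  0.4063] 0.014632269558466936 [0.6369 0.1504 0.0218] (array([-37.9571,  -0.829 ,  25.4097]), np.float64(-0.06356172536707246), np.float64(0.1688933051806336)) (array([-220.4571,   30.2925,   21.6426]), np.float64(-0.06356172536707246), np.float64(0.1688933051806336))
4 rows
[[-0.01,0.09,-0.03,0,0,0.7,0],[0,0.1,-0.03,0,0.1,0.7,0],[0,0.09,-0.03,0,0,0.7,0],[-0.01,0.1,-0.03,0,0.1,0.7,0]]
end [0.638  0.1497 0.0181] [-0.0144 -0.1113 -0.9937] [-0.9917  0.1287 -0.0001]
```

```bash
sed -i 's/^AX,AZ=52.,4.7/AX,AZ=52.,2.7/' h.py
python3 - <<'E'
from ins import *
print(barnow(),barnow(-107,8))
e=plan([lev(.116,yaw=.172,n=4,c=1)],f=0)
plan([lev(.116,yaw=.0,n=7,c=1)],start=e,f=0)
E
```

```text
(array([-38.0822,  -0.8071,  27.4057]), np.float64(-0.06356172536707246), np.float64(0.1688933051806336)) (array([-220.5823,   30.3143,   23.6385]), np.float64(-0.06356172536707246), np.float64(0.1688933051806336))
4 rows
[[-0.01,0.15,-0.03,0,0,0.8,0],[-0.01,0.16,-0.03,0,0.1,0.7,0],[0,0.15,-0.03,0,0,0.8,0],[0,0.16,-0.03,0,0.1,0.7,0]]
end [0.638  0.1495 0.0157] [-0.0148 -0.1147 -0.9933] [-0.9917  0.1287 -0.0001]
7 rows
[[-0.03,0,0.32,-0.2,-1.4,0,0],[-0.02,0,0.32,-0.2,-1.4,0,0],[-0.01,0,0.31,-0.1,-1.4,0,0],[0,0,0.32,-0.2,-1.4,0,0],[0,0,0.32,-0.1,-1.4,0,0],[0.01,0,0.31,-0.2,-1.4,0,0],[0.02,0,0.31,-0.1,-1.4,0,0]]
end [0.6159 0.1505 0.0157] [ 0.0044 -0.1157 -0.9933] [-0.9991 -0.043   0.0006]
```

step_arm --pt "0 0.2 0 0 0 0.8 0" --pt "0 0.2 0 0 0 0.8 0" --pt "0 0.1 0 0 0 0.8 0" --pt "0 0.2 0 0 0 0.8 0" --pt "0 0 0 0 0 0 0" --pt "0 0 0 0 0 0 0"

```text
clock: 32.05
eef_pos: [0.6372, 0.1498, 0.0151]
tool_rot: [-0.501, 0.558, 0.435, -0.499]
contact_force: [2.1, -2.2, 4.9]
finger_gap: 0.0152
```

Run:
```python
from ins import *
s=ctrl.state(); print(s['clock'], s['contact_force'],s['moment'],s['finger_gap'],pose()[0],barnow(),barnow(-107,8))
plan([lev(.116,yaw=.0,n=7,c=1)],f=0)
ctrl.capture('scene')
for t in ['bar_grip','bar_tail','bar_pivot','plate_edge','keeper_tooth']:
    print(t,[(np.round(torig(np.array(x['position'])),1).tolist(),round(x['score'],2)) for x in ctrl.spot_point('scene',t)[:2]])
```

```text
32.05 [ 2.1364 -2.2095  4.9068] [-0.309  -0.8871  0.4366] 0.015180676108589608 [0.6372 0.1498 0.0151] (array([-37.9788,  -0.4531,  28.0031]), np.float64(-0.12022790879284827), np.float64(0.16882248088206717)) (array([-219.9785,   30.5659,   13.7567]), np.float64(-0.12022790879284827), np.float64(0.16882248088206717))
7 rows
[[-0.03,-0.01,0.3,-0.2,-1.4,0,0],[-0.02,-0.01,0.3,-0.2,-1.4,0,0],[-0.01,-0.01,0.31,-0.1,-1.4,0,0],[-0.01,-0.01,0.31,-0.2,-1.4,-0.1,0],[0,-0.01,0.3,-0.1,-1.3,0,0],[0.01,0,0.31,-0.2,-1.4,-0.1,0],[0.01,-0.01,0.3,-0.1,-1.3,0,0]]
end [0.6159 0.1505 0.0157] [ 0.0044 -0.1165 -0.9932] [-0.9991 -0.0431  0.0006]
bar_grip [([-110.9, 12.9, 14.9], 0.64), ([-165.9, 21.3, 24.8], 0.61)]
bar_tail [([-216.9, 27.2, 13.5], 0.67), ([53.9, -65.3, 0.9], 0.31)]
bar_pivot [([-37.7, 0.3, 27.4], 0.63)]
plate_edge [([0.7, -4.7, 44.9], 0.63), ([434.0, -105.3, -0.9], 0.58)]
keeper_tooth [([-221.9, 20.3, 22.6], 0.92)]
```

step_arm --pt "0 -0.1 0 0 0 -0.5 0" --pt "0 0 0.3 -0.2 -1.4 0 0" --pt "0 0 0.3 -0.2 -1.4 0 0" --pt "0 0 0.3 -0.1 -1.4 0 0" --pt "0 0 0.3 -0.2 -1.4 0 0" --pt "0 0 0.3 -0.1 -1.4 0 0" --pt "0 0 0.3 -0.2 -1.4 0 0" --pt "0 0 0.3 -0.1 -1.3 0 0" --pt "0 0 0 0 0 0 0"

```text
clock: 33.48
eef_pos: [0.6139, 0.151, 0.015]
tool_rot: [0.46, -0.516, -0.482, 0.538]
contact_force: [-0.9, 1.1, 5.1]
finger_gap: 0.0155
```

Run:
```python
from ins import *
s=ctrl.state(); print(s['clock'], s['contact_force'],s['moment'],s['finger_gap'],pose()[0],barnow(),barnow(-107,8))
plan([lev(.06,yaw=.0,n=4,c=1),lev(0,n=6,c=1),lev(-.05,n=5,c=1)],f=0)
```

```text
33.475 [-0.9424  1.0662  5.1344] [ 0.4944  0.3164 -0.3962] 0.01550173433590958 [0.6139 0.151  0.015 ] (array([-38.2114,  -1.729 ,  26.7477]), np.float64(-0.11102435718809242), np.float64(-0.0013326779801663448)) (array([-222.9586,   -1.9535,   14.201 ]), np.float64(-0.11102435718809242), np.float64(-0.0013326779801663448))
15 rows
[[-0.03,-0.2,-0.05,0,0,-0.7,0],[-0.03,-0.19,-0.05,0,0,-0.7,0],[-0.03,-0.2,-0.04,-0.1,0,-0.8,0],[-0.03,-0.2,-0.05,-0.1,0.1,-0.7,0],[-0.01,-0.13,0,0,0,-0.6,0],[-0.01,-0.13,0,0,0,-0.6,0],[-0.01,-0.13,0,0,0,-0.6,0],[-0.01,-0.13,0,0,0,-0.6,0],[-0.01,-0.12,0,0,0,-0.5,0],[0,-0.13,0,0.1,0,-0.6,0],[-0.01,-0.13,0,0,0,-0.6,0],[-0.01,-0.13,0,0,0,-0.6,0]]
[[-0.01,-0.13,0,0,0,-0.5,0],[-0.01,-0.13,0,0,0,-0.6,0],[-0.01,-0.12,0,0,0,-0.5,0]]
end [0.6159 0.1497 0.0371] [-0.003   0.0494 -0.9988] [-0.9991 -0.0428  0.0008]
```

step_arm --pt "0 -0.2 0 0 0 -0.7 0" --pt "0 -0.2 -0.1 0 0 -0.7 0" --pt "0 -0.2 0 0 0 -0.7 0" --pt "0 -0.2 0 0 0 -0.7 0" --pt "0 -0.1 0 0 0 -0.6 0" --pt "0 -0.1 0 0 0 -0.6 0" --pt "0 -0.1 0 0 0 -0.6 0" --pt "0 -0.2 0 0 0 -0.6 0" --pt "0 -0.1 0 0 0 -0.6 0" --pt "0 -0.1 0 0 0 -0.6 0" --pt "0 0 0 0 0 0 0"

```text
clock: 34.85
eef_pos: [0.6152, 0.1517, 0.0301]
tool_rot: [0.49, -0.488, -0.51, 0.511]
contact_force: [-4.3, 2.6, 2.8]
finger_gap: 0.0154
```

Run:
```python
from ins import *
s=ctrl.state(); print(s['clock'], s['contact_force'],s['moment'],s['finger_gap'],pose()[0],barnow(),barnow(-107,8))
plan([lev(-.05,n=4,c=1),lev(-.1,n=3,c=1)],f=0)
ctrl.capture('scene')
for t in ['bar_pivot','plate_edge']:
    print(t,[(np.round(torig(np.array(x['position'])),1).tolist(),round(x['score'],2)) for x in ctrl.spot_point('scene',t)[:2]])
```

```text
34.85 [-4.2816  2.6213  2.8253] [ 1.0956  1.9565 -0.6206] 0.01540604507674302 [0.6152 0.1517 0.0301] (array([-38.4307,  -0.6263,  27.2125]), np.float64(0.0014163783623191337), np.float64(0.0003901652011955586)) (array([-223.4192,   -0.5315,   35.4745]), np.float64(0.0014163783623191337), np.float64(0.0003901652011955586))
7 rows
[[-0.05,-0.18,-0.01,0,0,-0.7,0],[-0.05,-0.18,-0.01,-0.1,0,-0.7,0],[-0.05,-0.17,-0.02,0,0,-0.7,0],[-0.04,-0.18,-0.02,-0.1,0,-0.7,0],[-0.02,-0.21,0,0,0,-0.9,0],[-0.02,-0.22,0,0,0,-1,0],[-0.01,-0.21,0,0,0,-0.9,0]]
end [0.616  0.1488 0.0435] [-0.0036  0.0989 -0.9951] [-0.9991 -0.0428 -0.0007]
bar_pivot [([-41.5, -2.0, 28.2], 0.66)]
plate_edge [([0.2, -1.2, 36.9], 0.55)]
```

Run:
```python
from ins import *
im,d=cap('wrist','w22')
im,d=cap('top','t22'); cv2.imwrite('pics/z22.png',cv2.resize(im[180:270,170:340,::-1],None,fx=4.4,fy=4.4,interpolation=cv2.INTER_CUBIC))
s=ctrl.state(); print(s['clock'], s['contact_force'],s['moment'])
```

```text
35.1 [-4.5578  1.6243  4.1172] [ 0.8914  1.8393 -0.5815]
```

View pics/w22.png

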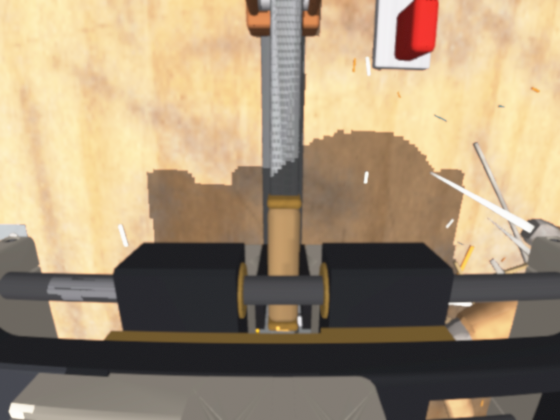

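View pics/z22.png

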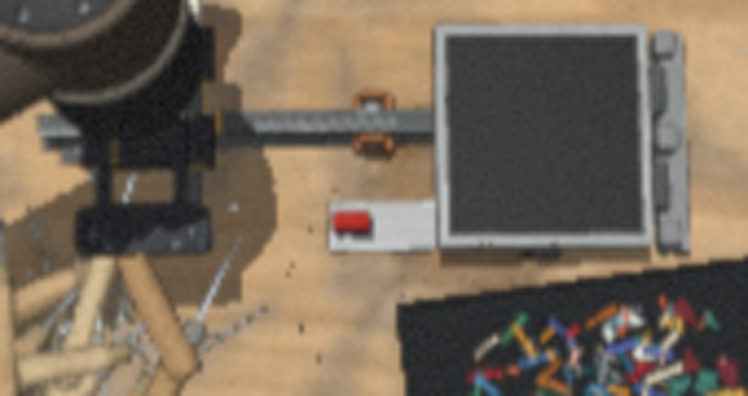

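step_arm --pt "0 -0.2 0 0 0 -0.7 0" --pt "0 -0.2 0 0 0 -0.7 0" --pt "0 -0.2 0 0 0 -0.7 0" --pt "0 -0.2 0 0 0 -0.7 0" --pt "0 -0.2 0 0 0 -0.8 0" --pt "0 -0.2 0 0 0 -0.9 0" --pt "0 -0.2 0 0 0 -0.9 0" --pt "0 0 0 0 0 0 0"

```text
clock: 36.1
eef_pos: [0.6166, 0.1511, 0.0446]
tool_rot: [-0.513, 0.464, 0.533, -0.487]
contact_force: [0.2, 0.8, -1.7]
finger_gap: 0.0156
```

Run:
```python
from ins import *
s=ctrl.state(); print(s['clock'], s['contact_force'],s['moment'],s['finger_gap'],pose()[0],barnow(),barnow(-107,8))
plan([lev(-.1,n=1,c=0,dz=1),lev(-.1,n=6,c=-36,dz=1)],f=0)
for c in ['scene','top']:
  ctrl.capture(c)
  for t in ['bar_pivot','plate_edge','shim','shim_tab']:
    print(t,[(np.round(torig(np.array(x['position'])),1).tolist(),round(x['score'],2)) for x in ctrl.spot_point(c,t)[:2]])
```

```text
36.1 [ 0.1858  0.7777 -1.726 ] [-0.2588 -0.1506 -0.0114] 0.015585107486131235 [0.6166 0.1511 0.0446] (array([-38.5915,   0.7942,  29.5395]), np.float64(0.09554163314545816), np.float64(2.4295470475945617e-05)) (array([-221.9846,    0.8028,   55.1514]), np.float64(0.09554163314545816), np.float64(2.4295470475945617e-05))
7 rows
[[-0.13,-0.01,0.08,0,0,-0.3,0],[0.6,0,0,0,0,0,0],[0.6,0,0,0,0,0,0],[0.6,0,0,0,0,0,0],[0.6,0,0,0,0,0,0],[0.6,0,0,0,0,0,0],[0.6,0,0,0,0,0,0]]
end [0.6143 0.1856 0.0482] [-0.0049  0.1005 -0.9949] [-0.9991 -0.0433  0.0005]
bar_pivot [([-41.1, 2.2, 32.3], 0.45)]
plate_edge [([3.6, -2.1, 32.6], 0.7)]
shim [([-16.3, -60.3, 0.8], 0.5)]
shim_tab [([-52.1, -63.9, 20.0], 0.47)]
bar_pivot [([-39.1, 4.1, 31.1], 0.73)]
plate_edge [([1.2, 1.7, 36.1], 0.74)]
shim [([-9.1, -63.1, -0.8], 0.61)]
shim_tab [([-52.4, -64.8, 20.2], 0.48)]
```

step_arm --pt "0.4 0 0 0 0 0 0" --pt "0.6 0 0 0 0 0 0" --pt "0.6 0 0 0 0 0 0" --pt "0.6 0 0 0 0 0 0" --pt "0.6 0 0 0 0 0 0" --pt "0.6 0 0 0 0 0 0" --pt "0.3 0 0 0 0 0 0" --pt "0 0 0 0 0 0 0"

```text
clock: 37.6
eef_pos: [0.6147, 0.1884, 0.0479]
tool_rot: [-0.513, 0.464, 0.533, -0.487]
contact_force: [0.9, 0.6, -1.6]
finger_gap: 0.0155
```

Run:
```python
from ins import *
s=ctrl.state(); print(s['clock'], s['contact_force'],s['moment'],s['finger_gap'],pose()[0],barnow(),barnow(-107,8))
# lower tail: bar on nose at bar x 78+38=116, tail end on the strip
plan([lev(-.0,n=3,c=-37,dz=1),lev(.06,n=2,c=-37,dz=0.5),lev(.095,n=2,c=-37,dz=.5)],f=0)
for c in ['scene']:
  im,d=cap(c,'s23'); cv2.imwrite('pics/y23.png',cv2.resize(im[170:270,220:350,::-1],None,fx=6,fy=6,interpolation=cv2.INTER_CUBIC))
  for t in ['bar_pivot','plate_edge','shim']:
    print(t,[(np.round(torig(np.array(x['position'])),1).tolist(),round(x['score'],2)) for x in ctrl.spot_point(c,t)[:2]])
```

```text
37.6 [ 0.9351  0.5631 -1.6351] [-0.2634 -0.0457 -0.014 ] 0.01552632048301573 [0.6147 0.1884 0.0479] (array([-75.9453,   0.6122,  32.8386]), np.float64(0.0949461886365593), np.float64(-0.0009486384996725534)) (array([-259.3535,    0.4462,   58.3413]), np.float64(0.0949461886365593), np.float64(-0.0009486384996725534))
7 rows
[[-0.05,0.54,0.02,0,0,1.8,0],[-0.04,0.53,0.01,0,0,1.8,0],[-0.02,0.54,0.02,-0.1,0.1,1.8,0],[0.01,0.53,0,0,0,1.7,0],[0.02,0.52,0,0,0,1.8,0],[0.01,0.29,0,0,0,1,0],[0.02,0.3,0,0,0,1,0]]
end [0.6142 0.1884 0.0153] [ 0.0048 -0.095  -0.9955] [-0.9991 -0.0426 -0.0007]
bar_pivot [([-78.5, 5.4, 32.7], 0.61)]
plate_edge [([-0.3, -4.4, 34.4], 0.58)]
shim [([-203.2, -0.5, 58.1], 0.69), ([-15.6, -63.4, -0.5], 0.54)]
```

View pics/y23.png

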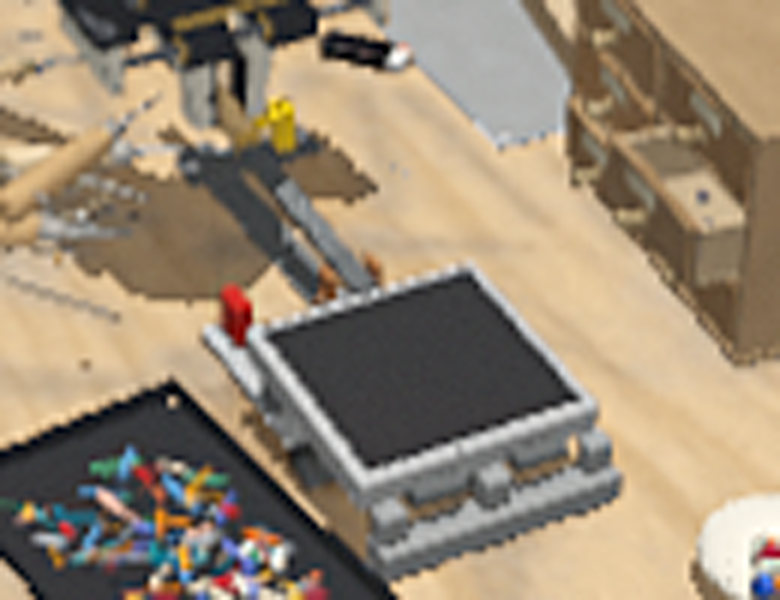

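Run:
```python
from ins import *
plan([lev(-.095,n=2,c=-27,dz=1.5),lev(-.0,n=3,c=-27,dz=1),lev(.06,n=2,c=-27,dz=0.5),lev(.1,n=2,c=-27,dz=.5)],f=0)
```

```text
9 rows
[[-0.56,-0.01,0.02,0,0,0,0],[-0.56,-0.02,0.03,-0.1,0,0,0],[0,0.51,0,0,0,1.8,0],[0.02,0.52,0,0,0,1.8,0],[0.03,0.51,0,0,0,1.8,0],[0.01,0.5,0,0,0,1.7,0],[0.03,0.49,0,0,0,1.8,0],[0.01,0.32,0,0,0,1.1,0],[0.02,0.31,0,0,0,1.2,0]]
end [0.6146 0.1784 0.0155] [ 0.005  -0.1003 -0.9949] [-0.999  -0.0437 -0.0006]
```

step_arm --pt "-0.5 0 0 0 0 0 0" --pt "-0.5 0 0 0 0 0 0" --pt "0 0.5 0 0 0 1.8 0" --pt "0 0.5 0 0 0 1.8 0" --pt "0 0.5 0 0 0 1.8 0" --pt "0 0.5 0 0 0 1.7 0" --pt "0 0.5 0 0 0 1.8 0" --pt "0 0.2 0 0 0 0.8 0" --pt "0 0 0 0 0 0 0"

```text
clock: 38.92
eef_pos: [0.615, 0.1788, 0.0197]
tool_rot: [0.47, -0.507, -0.492, 0.529]
contact_force: [-0.5, -0.2, -2.1]
finger_gap: 0.015
```

Run:
```python
from ins import *
s=ctrl.state(); print(s['clock'], s['contact_force'],s['moment'],pose()[0],barnow(),barnow(-130,0))
plan([lev(.105,n=2,c=-27,dz=.5)],f=0)
```

```text
38.925 [-0.5233 -0.2285 -2.0929] [ 0.4806 -0.0138  0.0007] [0.615  0.1788 0.0197] (array([-65.6743,   0.4747,  26.6907]), np.float64(-0.0743082780208657), np.float64(-0.0009950979801092393)) (array([-273.1002,    0.2683,   11.2488]), np.float64(-0.0743082780208657), np.float64(-0.0009950979801092393))
2 rows
[[0,0.25,0.02,0,0,0.9,0],[-0.01,0.26,0.01,-0.1,0.1,0.9,0]]
end [0.6147 0.1783 0.0147] [ 0.005  -0.1054 -0.9944] [-0.9991 -0.0426 -0.0005]
```

step_arm --pt "0 0.2 0 0 0 0.9 0" --pt "0 0.3 0 0 0 0.9 0" --pt "0 0.1 0 0 0 0.5 0" --pt "0 0 0 0 0 0 0"

```text
clock: 39.42
eef_pos: [0.615, 0.1785, 0.0137]
tool_rot: [0.459, -0.517, -0.482, 0.539]
contact_force: [-0.4, 0.7, -2.5]
finger_gap: 0.0152
```

Run:
```python
from ins import *
s=ctrl.state(); print(s['clock'], s['contact_force'],s['moment'],pose()[0],barnow(),barnow(-130,0))
```

```text
39.425 [-0.3789  0.6984 -2.5146] [ 0.5844 -0.0192 -0.0416] [0.615  0.1785 0.0137] (array([-65.7285,   0.4807,  25.9463]), np.float64(-0.11488986722596645), np.float64(-0.0012811687977562951)) (array([-272.3571,    0.216 ,    2.1017]), np.float64(-0.11488986722596645), np.float64(-0.0012811687977562951))
```

step_arm --pt "0 0.1 0 0 0 0.2 0" --pt "0 0 0 0 0 0 0" --pt "0 0 0 0 0 0 25" --pt "0 0 0 0 0 0 40" --pt "0 0 0 0 0 0 40" --pt "0 0 0 0 0 0 40"

```text
clock: 40.17
eef_pos: [0.6152, 0.1783, 0.0131]
tool_rot: [0.458, -0.518, -0.481, 0.539]
contact_force: [0.1, -0.0, -0.6]
finger_gap: 0.035
```

Run:
```python
from ins import *
s=ctrl.state(); print(s['clock'], s['contact_force'],s['moment'],pose()[0],s['finger_gap'])
p,r=pose(); plan([(p+r.apply([0,-.12,0]),r,3)],f=40)
for c in ['scene']:
  im,d=cap(c,'s24'); cv2.imwrite('pics/y24.png',cv2.resize(im[170:270,220:350,::-1],None,fx=6,fy=6,interpolation=cv2.INTER_CUBIC))
```

```text
40.175 [ 0.0628 -0.0345 -0.5959] [ 0.4146 -0.0312  0.0105] [0.6152 0.1783 0.0131] 0.03501345654079863
3 rows
[[0,-4,0,0,0,0,40],[0,-4,0,0,0,0,40],[0,-4,0,0,0,0,40]]
end [0.6147 0.1924 0.1323] [ 0.0044 -0.1175 -0.9931] [-0.999  -0.044   0.0008]
```

View pics/y24.png

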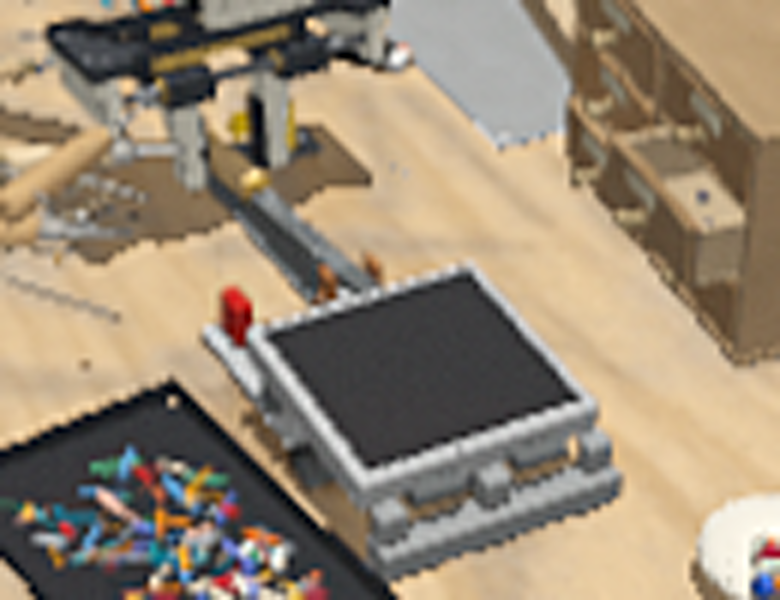

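step_arm --pt "-0.2 -2 0 0 0 0 40" --pt "-0.5 -4 0 0 0 0 40" --pt "-0.5 -4 0 0 0 0 40" --pt "0 -4 0 0 0 0 40" --pt "0 0 0 0 0 0 40" --pt "0 0 0 0 0 0 40"

```text
clock: 40.98
eef_pos: [0.6147, 0.1828, 0.1532]
tool_rot: [0.458, -0.518, -0.481, 0.539]
contact_force: [-0.2, -0.1, -0.1]
finger_gap: 0.0351
```

Run:
```python
from ins import *
s=ctrl.state(); print(s['clock'], s['contact_force'],pose()[0])
for c in ['scene','top']:
  im,d=cap(c,'f'+c); np.save('df%s.npy'%c,d)
  for t in ['bar_pivot','bar_tail','plate_edge','shim','shim_tab','bead_dish','lighter','cork']:
    print(c,t,[(np.round(torig(np.array(x['position'])),1).tolist(),np.round(x['position'],3).tolist(),round(x['score'],2)) for x in ctrl.spot_point(c,t)[:2]])
  a,b,e,f=(170,270,220,350) if c=='scene' else (180,270,170,340)
  cv2.imwrite('pics/zf%s.png'%c,cv2.resize(im[a:b,e:f,::-1],None,fx=4.4,fy=4.4,interpolation=cv2.INTER_CUBIC))
  if c=='top':
    # plate tilt from top surface
    vv,uu=np.mgrid[192:228,276:312]; P=pts('top',np.c_[uu.ravel(),vv.ravel()],d); Q=np.array([torig(p) for p in P]); A=np.c_[Q[:,:2],np.ones(len(Q))]
    k=np.linalg.lstsq(A,Q[:,2],rcond=None)[0]; print('plane',k)
```

```text
40.975 [-0.2405 -0.1249 -0.0555] [0.6147 0.1828 0.1532]
scene bar_pivot [([-65.3, 1.4, 23.8], [0.622, 0.049, 0.024], 0.72)]
scene bar_tail [([-249.4, 1.7, 10.6], [0.614, 0.233, 0.011], 0.71)]
scene plate_edge [([1.6, -4.4, 34.5], [0.619, -0.018, 0.034], 0.82), ([435.8, -104.3, -2.2], [0.538, -0.456, -0.002], 0.36)]
scene shim [([-295.2, 148.2, -2.7], [0.758, 0.285, -0.003], 0.6), ([-14.8, -60.0, -1.0], [0.562, -0.004, -0.001], 0.46)]
scene shim_tab [([-249.9, -0.9, 10.7], [0.611, 0.233, 0.011], 0.61), ([-50.4, -63.8, 21.2], [0.557, 0.031, 0.021], 0.43)]
scene bead_dish [([246.6, 88.1, -0.9], [0.722, -0.259, -0.001], 0.81)]
scene lighter [([-296.8, 148.3, -4.2], [0.758, 0.286, -0.004], 0.6)]
scene cork [([432.5, -104.5, 0.4], [0.537, -0.453, 0.0], 0.63)]
top bar_pivot [([-63.7, 6.0, 23.9], [0.626, 0.047, 0.024], 0.6), ([-222.4, 29.2, 23.1], [0.643, 0.207, 0.023], 0.45)]
top bar_tail []
top plate_edge [([2.1, -3.2, 39.2], [0.62, -0.019, 0.039], 0.87)]
top shim [([-10.0, -64.8, -0.2], [0.558, -0.009, -0.0], 0.61)]
top shim_tab [([-54.1, -66.7, 24.3], [0.554, 0.035, 0.024], 0.52)]
top bead_dish [([243.7, 91.4, 1.2], [0.725, -0.256, 0.001], 0.62), ([-66.6, 6.3, 25.6], [0.626, 0.05, 0.026], 0.48)]
top lighter []
top cork []
plane [-0.3152 -1.1026 58.2465]
```

View pics/zftop.png

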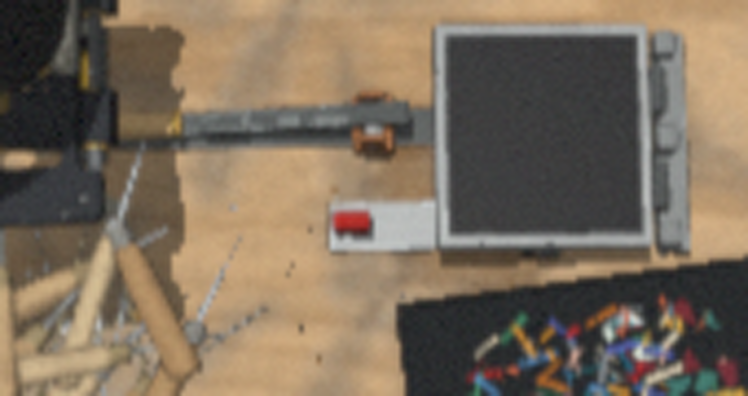

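View pics/fscene.png

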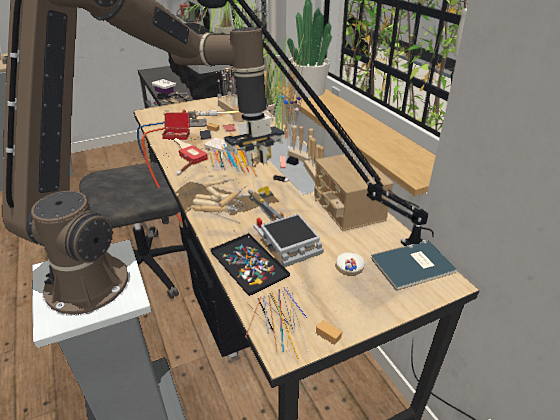

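Run:
```python
from ins import *
d=np.load('dftop.npy')
vv,uu=np.mgrid[190:232,272:314]; uv=np.c_[uu.ravel(),vv.ravel()]; dd=d[uv[:,1],uv[:,0]]; uv=uv[dd>0]
P=pts('top',uv,d); Q=np.array([torig(p) for p in P]); Q=Q[(Q[:,2]>35)&(Q[:,2]<75)&(Q[:,0]>5)&(Q[:,0]<130)&(Q[:,1]<45)&(Q[:,1]>-80)]
for i in range(4):
    A=np.c_[Q[:,:2],np.ones(len(Q))]; k=np.linalg.lstsq(A,Q[:,2],rcond=None)[0]; r=Q[:,2]-A@k; Q=Q[abs(r)<2.5*r.std()]
print('plane',k,len(Q),r.std())
s=ctrl.state(); print(s['clock'])
```

```text
plane [-0.0648 -0.005  55.4358] 1710 2.9190500122456338
41.875
```

```bash
python3 -c "
from plant import ctrl
print(ctrl.sign_off())"
```

```text
the job is handed in; nothing more can be done
None
```

The job is done and handed in at about 42 s; the sign-off reports no verdict.

**What I did**
- I levered the plate up over the fulcrum and tucked the bar's tail under the keeper.
- I slid the shim in along the foot's line until I felt the stop. It settled at about 6.6 N, with the shim's origin 11 mm outside the edge, which puts its tip about 54 mm in.
- I took the bar again, swung it free, let the plate down onto the shim, and drew the bar back. It now lies on the fulcrum and the strip.

**Last checks**
- **Plate:** its tilt, fitted from the top camera's depth, is 0.065 rad, against about 0.067 expected on the shim.
- **Shim:** at about (-10, -65) mm in the rig frame, straight in the picture.
- **Bar:** its pivot point is at about -65 mm along x and its tail about 11 mm high. The top picture shows it lying slightly to one side between the cheeks.
- **Gripper:** clear of everything, reading about zero force.
- **Bystanders:** the scene camera finds the dish, the lighter and the cork where they were at the start, within a few mm.

**Disagreements**
- **Free edge height:** the networks gave 34.5 mm (scene) and 39 mm (top). I trusted the depth fit, which agrees with the scene camera.
- **Top camera misses:** in the last top picture the networks did not find the lighter, the cork or the bar's tail.
- **Shim origin:** the scene network put it about 5 mm further out than the top one did.

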